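# Stand the fallen jar on the turntable and hold its index plunger out

## Robot

A 6-joint arm with a two-finger parallel gripper is mounted at the origin on the work surface; the furniture and walls round the work are solid. World frame = base frame: x ahead of the robot, y to its left, z up, the work surface at z = 0. Lengths are in mm, angles in rad, forces in N, time in s.
With the tool pointing down it reaches from about 350 to 775 mm from the base axis. Payload 7.3 kg.
Tool frame: the origin (TCP) lies at the very end of the fingers, on their centre line; the grasp point (between the pads) lies 19 mm behind it; x points along the fingers, y is the direction in which the jaws open and shut, and the axes are right-handed (so a half turn about x gives the same grasp; the last joint's range is limited). The gripper opens to 92 mm and grips with 3 to 60 N. Pads are 19 mm wide; open, the fingers measure 130 mm over their backs; the gripper's body (75 mm by 190 mm) begins 47 mm behind the grasp point.
Start: joints at [-1.293, 0.342, 1.524, -0, 1.275, -0.146], TCP at [215.919, -478.568, 188.241] pointing down, gripper open.
Joint ranges: [-2.53, 2.53], [-0.77, 2.02], [0.04, 2.7], [-1, 4.14], [0.28, 2.66], [-3.11, 3.11]. Speed limits (rad/s): [2.57, 2.57, 3.14, 3.14, 3.14, 3.14].

## Interface

Orientations are given as [roll, pitch, yaw] about the fixed x, y, z axes, in that order (R = Rz(yaw) Ry(pitch) Rx(roll)).
In Python, from plant import bot gives the robot as it stands.
- The arm moves only by the tool step_arm, never from a script. Its argument "targets" is a list that holds one entry, the list of rows, each a list of 4 numbers: the shift along the tool's x, y, z in m, then the turn about the tool's x in degrees. A call has exactly 5 rows; each row is the pose to reach, as a shift and turn from the pose measured when the call began, along the tool's axes at that moment; what a row does not reach only later rows make up. A row lasts 1/12 s, in which the tool goes at most 41.7 mm and 7.16 degrees, less where a joint would pass 70% of its speed; a pose out of reach is approached as far as the arm can. A call with a gripper value outside its range is refused whole. "jaw" is the closure, from 0 (fully open) to 1 (shut), set as the call begins (left out, the last holds). The fingers move at their own pace and stop on an object; the grip force is fixed at half the most. Time passes only in rows, so rows that repeat a pose let the fingers close, or fill a call up. It gives the time, the measured TCP pose, the force and the opening at its end, in the units of the state.
- bot.get_obs(): the state, without advancing time (a new reading comes with each control period).
- bot.capture(name): name is "scene" or "top" or "wrist"; returns a dict with "color" (480x640x3 uint8, red, green, blue), "depth" (480x640 float32, mm along the optical axis (not along the pixel's ray), 0 where there is no reading), "fov_y" (degrees; the focal length in pixels is half the picture's height over the tangent of half this angle, whatever the lens; pixels are square), "cx", "cy" (the principal point, pixels), "rvec" (rotation vector, rad) and "tvec" (3), from world to camera coordinates, as OpenCV has them. Camera axes: x right, y down, z forward; pixel columns grow to the right and rows downward; lengths in mm; the calibration is good to about 2 mm. A picture is of the moment at which its call begins.
- bot.close_job(): hands the job in, once; it reports no verdict.
The state is a dict: "time": time; "joint_positions": joint angles; "dq": joint speeds; "tau": joint torques, N m; "tool_pos": TCP position; "tcp_rot": TCP orientation; "contact_force": force on the tool from outside, world axes, zero at the start; "moment": the same for the moment, N m; "grip_width": finger opening in mm.
Only numpy, scipy, OpenCV 4.12 (cv2) and the standard library are available. Lean on these libraries where they do the work, as an engineer would, in place of code of your own. Each camera call takes 0.05 s, during which the arm holds its last target. There are 200 camera calls.

## Task

The white square jar with the blue cap has fallen over on the bench: stand it upright, cap up, in the middle of the turntable's round black mat and let go of it. Then take the red knob of the turntable's index plunger, pull it straight up as far as it will go, and finish there, still holding it up against its spring so that the pin stays clear of its hole and a colleague can turn the table. Leave the other bottles and glassware where they stand.

Things in the scene. Friction and masses are not known exactly. Their poses are not given: they have to be found in the camera images.
- jar_center (a point): Centre (half-way up) of the white square jar with a blue screw cap: 55 x 54 mm wide, 132 mm tall, 0.16 kg, cap 40 mm in diameter over the top 27 mm. z runs from the underside to the cap, x and y are square to the flat sides. At the start the jar lies on a flat side, this point about 27 mm above the bench, the cap roughly to the robot's right.
- jar: The same jar; origin at the centre of its underside, 66 mm from the centre along its own z axis; z towards the cap.
- platter_top (a point): Centre of the top face of the turntable's platter: an aluminium disc 120 mm in diameter with a round black rubber mat 106 mm in diameter, 30 mm above the bench. z up. In the turntable's y direction a flat index arm 32 mm wide leads out from the platter, under the plunger.
- turntable: Turntable stand, fixed to the bench: origin on the platter's axis at the bench top, z up. Its y axis points from the platter to the index plunger's axis, 160 mm away; the aluminium bracket there is 40 mm wide (along x), its top 58 mm above the bench, from 143 to 203 mm along y.
- knob_grip (a point): Point to grip in the red knob of the index plunger, on its vertical axis, 95 mm above the bench with the pin seated; it rises with the knob. The round head is 28 mm in diameter from 9 mm below this point to 10 mm above (top 13 mm above); an 18 mm waist goes down to 21 mm below it, where a 15 mm steel collar begins.
- knob: The whole plunger, red knob and steel pin; origin at the pin's tip, 75 mm below the grip point.
- plunger (a joint): Lift of the index plunger in m, straight up: 0 with the pin seated in the index arm's hole, 0.014 at the upper stop. A spring pulls it back down: 4 N at the start of the lift, 7.5 N at the stop. The pin's tip leaves the 8 mm deep hole at 0.008.
- conical_flask_1: Bystander: conical flask with pale orange contents, 86 mm wide, 135 mm tall; origin at its underside.
- amber: Bystander: brown bottle with a black cap, 72 mm wide, 165 mm tall; origin at its underside.
- wash: Bystander: grey-white wash bottle with a red cap, 52 mm wide, 150 mm tall; origin at its underside.
- vial: Bystander: small white vial with a black cap, 36 mm wide, 78 mm tall; origin at its underside.

How it is judged (in metres and radians):
On the way, in this order (a step that is already met when the one before it is completed fails the run):
1. the jar stands upright in the middle of the mat and is let go, the plunger still seated (angle between jar_center's own z axis and vertical below 0.1 rad and horizontal distance between jar_center and platter_top below 0.018 m and z of jar_center in the frame of platter_top between 0.06 and 0.072 m and contact force between each of the arm, the fingers and jar below 0.1 N and linear speed of jar below 0.02 m/s and value of joint plunger below 0.003 m), for 0.3 s.
2. the fingers pull the plunger up to its stop (value of joint plunger above 0.0122 m and contact force between the fingers and knob above 2 N), for 0.3 s.
At the end, for the whole second after the job is handed in: The fingers hold the knob (more than 2 N) with the plunger lifted more than 12.2 of its 14 mm, while the untouched jar stands still and upright (within 0.1 rad) on the mat, its axis within 18 mm of the middle (all of step 2 and angle between jar_center's own z axis and vertical below 0.1 rad and horizontal distance between jar_center and platter_top below 0.018 m and z of jar_center in the frame of platter_top between 0.06 and 0.072 m and contact force between each of the arm, the fingers and jar below 0.1 N and linear speed of jar below 0.02 m/s); the arm keeps its last pose, push and grip.
It fails at once if the conical flask is moved or tipped (distance of conical_flask_1 from where it was at the start of the episode above 0.03 m or angle between conical_flask_1's own z axis and vertical above 0.5 rad).
It fails at once if the brown bottle is moved or tipped (distance of amber from where it was at the start of the episode above 0.03 m or angle between amber's own z axis and vertical above 0.5 rad).
It fails at once if the wash bottle is moved or tipped (distance of wash from where it was at the start of the episode above 0.03 m or angle between wash's own z axis and vertical above 0.5 rad).
It fails at once if the vial is moved or tipped (distance of vial from where it was at the start of the episode above 0.03 m or angle between vial's own z axis and vertical above 0.5 rad).
It also fails if it takes over 50 s, if anything falls off the work surface, if the arm or the gripper's body presses on something with over 40 N, if the wrist force passes 120 N, or if a joint passes its speed limit or range.

## Working session

There is one attempt and no reset: what is moved stays moved. The work goes in short steps, Python scripts to look and compute and a tool call to move; the robot and the scene stay as the last step left them, time stands still between calls to the robot, and variables do not carry over. Pictures are saved under pics/ and viewed, about 8 in all and at most 12, crops included, and the job is handed in when it is done.

Besides the shell and the picture viewer there is one more tool, called by a JSON object that holds its "method" and its "body". step_arm: Moves the arm, as the interface text tells. Its arguments: {"type":"object","properties":{"targets":{"type":"array","items":{"type":"array","items":{"type":"array","items":{"type":"number"}}}},"jaw":{"type":"number"}},"required":["targets"]}

```bash
mkdir -p pics; cat > h.py <<'E'
import numpy as np, cv2
from plant import bot
def cap(n):
    c=bot.capture(n); f=240/np.tan(np.radians(c["fov_y"])/2)
    c["K"]=np.array([[f,0,c["cx"]],[0,f,c["cy"]],[0,0,1]]); c["R"]=cv2.Rodrigues(np.array(c["rvec"],float))[0]; c["t"]=np.array(c["tvec"],float).ravel(); return c
def save(c,p): cv2.imwrite(p,c["color"][:,:,::-1])
def cloud(c):
    v,u=np.mgrid[:480,:640]; z=c["depth"]; K=c["K"]
    P=np.stack([(u-K[0,2])/K[0,0]*z,(v-K[1,2])/K[1,1]*z,z],-1)
    W=(P-c["t"])@c["R"]; W[z==0]=np.nan; return W
def ray(c,u,v,h):
    d=np.linalg.inv(c["K"])@[u,v,1]; d=c["R"].T@d; o=-c["R"].T@c["t"]; return o+d*(h-o[2])/d[2]
E
python3 - <<'E'
from h import *
print(bot.get_obs())
a=cap("scene");b=cap("top")
for n,c in(("scene",a),("top",b)):
    save(c,f"pics/{n}0.png"); print(n,-c["R"].T@c["t"],c["K"][0,0])
    np.save(f"{n}W.npy",cloud(c))
E
```

```text
{'time': 0.0, 'joint_positions': array([-1.29296642e+00,  3.42714109e-01,  1.52504640e+00, -9.29279138e-06,
        1.27538476e+00, -1.45973284e-01]), 'dq': array([-7.38833074e-05,  3.60120453e-04,  1.74491853e-03,  3.11497406e-04,
        9.73353527e-05, -1.15978857e-03]), 'tau': array([ 1.01483653e-03, -4.31233478e+01, -2.44216472e+01,  7.17783440e-02,
        5.60102658e-02, -1.20362083e-04]), 'tool_pos': array([ 215.79386167, -478.07721145,  187.53922341]), 'tcp_rot': array([-1.71104642,  1.56924368,  1.85435214]), 'contact_force': array([-0.38814154, -0.07824876,  0.56283737]), 'moment': array([-0.01144238, -0.0147116 , -0.03677223]), 'grip_width': 92.2809926940658}
scene [1386.10308829  -92.77307357 1019.77082769] 617.7375784932386
top [420.99219375 107.78442074 969.56889149] 498.45870053802145
```

View pics/scene0.png

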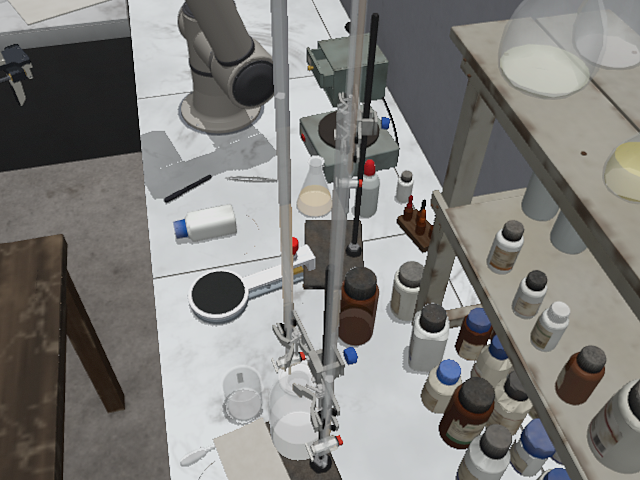

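View pics/top0.png

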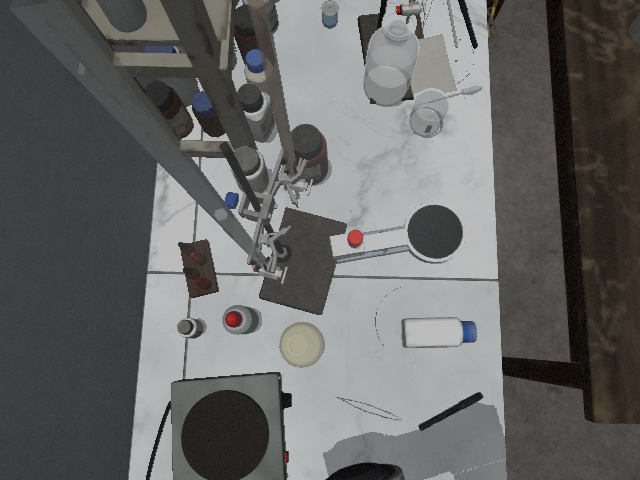

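The scene view shows the jar lying at about (205,223) with its cap to the robot's right, and the mat at (219,294). The top view puts the jar at (437,332), the mat at (435,232) and the red knob at (355,238). A stand with clamps rises at about (290,230), just left of the knob, and the flask is at (302,345).

```bash
python3 - <<'E'
from h import *
c=cap("top");W=cloud(c);im=c["color"];hsv=cv2.cvtColor(im,cv2.COLOR_RGB2HSV)
def blob(m,box,nm,h):
    x0,y0,x1,y1=box;k=np.zeros((480,640),np.uint8);k[y0:y1,x0:x1]=1;k&=m.astype(np.uint8)
    cs,_=cv2.findContours(k,0,2);q=max(cs,key=cv2.contourArea);r=cv2.minAreaRect(q);print(nm,"rect",r,cv2.contourArea(q))
    P=[ray(c,*p,h).round(1)[:2] for p in cv2.boxPoints(r)];print("  ctr",ray(c,*r[0],h).round(1),"corners",P)
    mm=np.zeros_like(k);cv2.drawContours(mm,[q],-1,1,-1);print("  depth med",np.nanmedian(W[mm>0],0).round(1));return mm
H,S,V=[hsv[...,i].astype(int) for i in range(3)]
blob(V<90,(395,195,475,270),"mat",30)
blob((H<8)|(H>172)&(S>140),(335,220,375,255),"knob?",108)
blob(((H<8)|(H>172))&(S>140),(335,220,375,255),"knob",108)
blob((H>100)&(H<125)&(S>120),(440,310,490,350),"cap",27)
blob((V>205)&(S<40)&(W[...,2]>25),(390,305,470,360),"jarbody",54)
# obstacles: highest points near knob & path
for y0 in range(-150,400,25):
    print(y0,[int(np.nanmax(np.r_[0,W[...,2][(abs(W[...,0]-x-12)<13)&(abs(W[...,1]-y0-12)<13)]])) for x in range(250,700,25)])
E
```

```text
mat rect ((434.75006103515625, 231.25003051757812), (53.740108489990234, 51.61879348754883), 45.0) 2195.5
  ctr [634.4 -91.   30. ] corners [array([634.4, -19.5]), array([708.9, -91.1]), array([ 634.3, -162.4]), array([562., -91.])]
  depth med [634.2 -90.6  31. ]
knob? rect ((351.93902587890625, 239.04879760742188), (16.86676597595215, 22.957542419433594), 51.34019088745117) 189.0
  ctr [599.7  71.3 108. ] corners [array([598.1,  96.4]), array([624.7,  65.1]), array([601.2,  46.3]), array([574.9,  77.5])]
  depth med [603.4  67.8 108. ]
knob rect ((354.5, 237.0), (14.0, 13.0), 90.0) 147.0
  ctr [603.5  66.9 108. ] corners [array([615.9,  78.5]), array([616.3,  55.5]), array([591.1,  55.3]), array([590.6,  78.2])]
  depth med [603.3  66.1 108.9]
cap rect ((466.7427062988281, 331.0483093261719), (21.09502410888672, 9.528314590454102), 84.5596694946289) 128.5
  ctr [ 446.4 -147.1   27. ] corners [array([ 464.6, -137. ]), array([ 466.7, -154.7]), array([ 428.3, -157. ]), array([ 426.2, -139.5])]
  depth med [ 444.3 -142.    44.2]Traceback (most recent call last):
  File "<stdin>", line 13, in <module>
  File "<stdin>", line 5, in blob
ValueError: max() iterable argument is empty
```

```bash
python3 - <<'E'
from h import *
from scipy.spatial.transform import Rotation as Ro
W=np.load("topW.npy");S=np.load("sceneW.npy");im=cv2.imread("pics/top0.png");hsv=cv2.cvtColor(im,cv2.COLOR_BGR2HSV).astype(int)
o=bot.get_obs();R=Ro.from_euler("xyz",o["tcp_rot"]).as_matrix();print("tool axes cols\n",R.round(3))
z=W[...,2]
def rect(m,n):
    r=cv2.minAreaRect(W[m][:,:2].astype(np.float32));print(n,r,cv2.boxPoints(r).round(0).tolist(),np.nanmedian(z[m]))
box=np.zeros((480,640),bool);box[305:360,390:490]=1
rect(box&(z>15),"jar all");rect(box&(z>46)&(hsv[...,1]<60),"jar top face");rect(box&(z>15)&(hsv[...,1]>120)&(hsv[...,0]>95),"cap")
P=np.r_[W.reshape(-1,3),S.reshape(-1,3)];P=P[~np.isnan(P[:,0])]
xs=range(350,800,25);print("     ",list(xs))
for y0 in range(-175,275,25):
    print(y0,[int(max(0,np.percentile(q,98))) if len(q:=P[(P[:,0]>=x)&(P[:,0]<x+25)&(P[:,1]>=y0)&(P[:,1]<y0+25)][:,2]) else -1 for x in xs])
E
```

```text
tool axes cols
 [[-0.     0.411 -0.912]
 [ 0.001 -0.912 -0.411]
 [-1.    -0.001 -0.   ]]
jar all ((443.2903747558594, -94.2884292602539), (54.06956481933594, 132.32716369628906), 2.8279342651367188) [[413.0, -30.0], [420.0, -162.0], [474.0, -159.0], [467.0, -27.0]] 52.61740931800162
jar top face ((442.0069274902344, -80.69956970214844), (51.981388092041016, 105.47576904296875), 1.3180522918701172) [[415.0, -29.0], [417.0, -134.0], [469.0, -133.0], [467.0, -27.0]] 53.3241327848482
cap ((445.7095031738281, -142.62498474121094), (38.17835235595703, 17.612211227416992), 4.611687183380127) [[426.0, -135.0], [427.0, -153.0], [465.0, -150.0], [464.0, -132.0]] 44.387857128347136
      [350, 375, 400, 425, 450, 475, 500, 525, 550, 575, 600, 625, 650, 675, 700, 725, 750, 775]
-175 [4, 4, 3, 47, 46, 3, 3, 3, 3, 4, 4, 28, 4, 3, 4, 4, 3, 4]
-150 [3, 4, 48, 55, 53, 4, 3, 3, 4, 30, 33, 33, 33, 30, 4, 3, 4, 4]
-125 [3, 3, 53, 57, 55, 4, 4, 3, 4, 33, 34, 33, 33, 32, 4, 4, 4, 4]
-100 [3, 3, 53, 57, 55, 4, 3, 3, 4, 33, 34, 34, 33, 33, 4, 4, 3, 3]
-75 [3, 4, 54, 57, 56, 3, 3, 4, 3, 32, 33, 33, 34, 32, 4
[... 242 characters left out ...]
4, 4, 4, 4, 4, 4]
50 [4, 4, 4, 3, 4, 4, 4, 4, 4, 110, 110, 15, 4, 4, 4, 4, 4, 3]
75 [3, 3, 4, 4, 3, 3, 4, 4, 18, 95, 107, 25, 22, 3, 4, 3, 3, 4]
100 [3, 11, 34, 27, 5, 24, 25, 25, 25, 60, 60, 25, 24, 5, 4, 115, 137, 132]
125 [3, 81, 136, 103, 27, 25, 25, 25, 25, 25, 26, 370, 25, 4, 4, 166, 168, 166]
150 [8, 135, 135, 135, 36, 25, 366, 385, 371, 371, 388, 679, 610, 4, 4, 167, 168, 167]
175 [72, 71, 135, 80, 14, 25, 844, 441, 381, 555, 384, 387, 283, 22, 3, 165, 167, 164]
200 [74, 4, 9, 4, 4, 24, 388, 385, 377, 561, 375, 23, 22, 4, 4, 3, 3, 3]
225 [74, 4, 4, 95, 100, 78, 25, 25, 20, 371, 368, 4, 4, 3, 123, 617, 623, 624]
250 [73, 3, 5, 146, 151, 101, 4, 4, 4, 3, 3, 4, 4, 3, 126, 623, 624, 623]
```

{"method": "step_arm", "body": {"targets": [[[0,-0.0192,-0.034,-6.8],[0,-0.0384,-0.068,-13.6],[0,-0.0576,-0.102,-20.4],[0,-0.0768,-0.136,-27.2],[0,-0.096,-0.17,-34]]], "jaw": 0}}

```text
time: 0.57
tool_pos: [331.9, -319.1, 187.7]
tcp_rot: [-2.284, 1.569, 1.88]
contact_force: [1.7, -0.3, 0.5]
grip_width: 92.0
```

{"method": "step_arm", "body": {"targets": [[[0.006,0.0032,-0.038,-6.9],[0.012,0.0064,-0.077,-13.8],[0.018,0.0096,-0.116,-20.7],[0.024,0.0128,-0.155,-27.6],[0.03,0.016,-0.194,-34.3]]]}}

```text
time: 0.98
tool_pos: [447.3, -160.1, 157.5]
tcp_rot: [-2.856, 1.569, 1.912]
contact_force: [0.0, 0.1, 0.4]
grip_width: 91.8
```

```bash
cat >> h.py <<'E'
from scipy.spatial.transform import Rotation as Ro
def togo(p,head=None):
    "tool-frame shift (m) to world point p; turn (deg) bringing tool y to heading head (mod 180)"
    o=bot.get_obs();R=Ro.from_euler("xyz",o["tcp_rot"]).as_matrix();d=R.T@(np.array(p)-o["tool_pos"])/1000
    hd=np.degrees(np.arctan2(R[1,1],R[0,1]));print("t",round(o["time"],2),"tcp",o["tool_pos"].round(1),"F",o["contact_force"].round(1),"w",round(o["grip_width"],1),"heading",round(hd,1),"down",R[:,0].round(3))
    print("shift",d.round(4),"turn",None if head is None else round(((hd-head)+90)%180-90,1))
E
python3 - <<'E'
from h import *
c=cap("wrist");save(c,"pics/w1.png");W=cloud(c);z=W[...,2];hsv=cv2.cvtColor(c["color"],cv2.COLOR_RGB2HSV).astype(int)
near=(abs(W[...,0]-443)<45)&(W[...,1]<-10)&(W[...,1]>-200)&(z<70)
for n,m in(("jar",near&(z>20)),("cap",near&(z>20)&(hsv[...,1]>120)&(hsv[...,0]>95)&(hsv[...,0]<130))):
    if m.sum()>20:
        r=cv2.minAreaRect(W[m][:,:2].astype(np.float32));print(n,m.sum(),r,cv2.boxPoints(r).round(0).tolist(),np.nanmax(z[m]))
togo((447,-164,12),2.6)
E
```

```text
jar 9594 ((442.20355224609375, -96.66242218017578), (53.84626007080078, 131.64137268066406), 2.886975049972534) [[412.0, -32.0], [419.0, -164.0], [472.0, -161.0], [466.0, -30.0]] 55.21063274100028
cap 685 ((444.1257019042969, -147.10116577148438), (20.483190536499023, 36.81329345703125), 89.64447021484375) [[426.0, -157.0], [462.0, -157.0], [463.0, -137.0], [426.0, -137.0]] 47.15235387266918
t 1.03 tcp [ 450.  -154.4  156.5] F [ 0.5  3.6 -0.8] w 91.8 heading 3.8 down [ 0.     0.005 -1.   ]
shift [ 0.1444 -0.0037  0.0102] turn 1.2
```

View pics/w1.png

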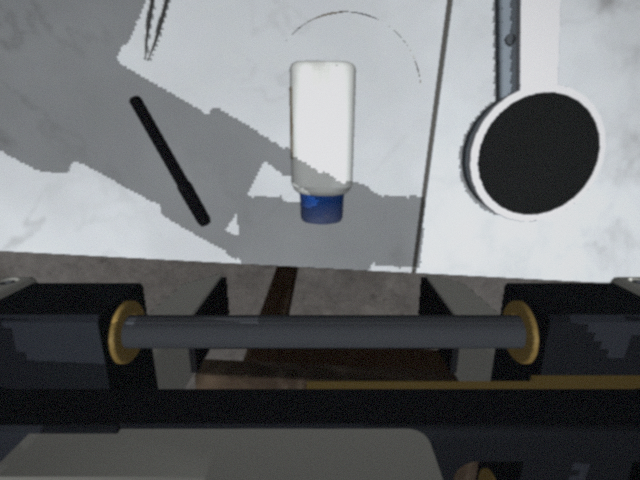

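The wrist view shows the jar at (322,140), cap end at (322,222), the mat at (540,150) and nothing in the fingers' way. I'm going down astride the end of the cap.

{"method": "step_arm", "body": {"targets": [[[0.025,-0.005,0.0116,1],[0.06,-0.005,0.0116,1],[0.095,-0.005,0.0116,1],[0.125,-0.005,0.0116,1],[0.1445,-0.005,0.0116,1]]]}}

```text
time: 1.45
tool_pos: [444.2, -164.5, 9.1]
tcp_rot: [-2.778, 1.563, 1.984]
contact_force: [-1.1, 0.2, -0.2]
grip_width: 91.7
```

{"method": "step_arm", "body": {"targets": [[[0,0,0,0],[0,0,0,0],[0,0,0,0],[0,0,0,0],[0,0,0,0]]]}}

```text
time: 1.87
tool_pos: [445.2, -165.1, 10.5]
tcp_rot: [-3.09, 1.565, 1.672]
contact_force: [0.8, 0.8, -0.8]
grip_width: 91.9
```

```bash
python3 - <<'E'
from h import *
togo((445.5,-166,12),2.9)
E
```

```text
t 1.87 tcp [ 445.2 -165.1   10.5] F [ 0.8  0.8 -0.8] w 91.9 heading 2.8 down [-0.001  0.006 -1.   ]
shift [-0.0015  0.0002  0.0009] turn -0.1
```

{"method": "step_arm", "body": {"targets": [[[-0.001,0,0.001,0],[-0.001,0,0.001,0],[-0.001,0,0.001,0],[-0.001,0,0.001,0],[-0.001,0,0.001,0]]], "jaw": 1}}

```text
time: 2.28
tool_pos: [445.3, -166.1, 11.6]
tcp_rot: [-3.101, 1.565, 1.661]
contact_force: [0.4, 0.7, 0.1]
grip_width: 63.1
```

{"method": "step_arm", "body": {"targets": [[[0,0,0,0],[0,0,0,0],[0,0,0,0],[0,0,0,0],[0,0,0,0]]]}}

```text
time: 2.7
tool_pos: [445.2, -166.1, 11.6]
tcp_rot: [-3.086, 1.565, 1.676]
contact_force: [0.2, 0.0, 0.1]
grip_width: 29.8
```

{"method": "step_arm", "body": {"targets": [[[-0.02,0,0,0],[-0.04,0,0,0],[-0.06,0,0,0],[-0.08,0,0,0],[-0.08,0,0,0]]]}}

```text
time: 3.12
tool_pos: [447.4, -167.7, 95.0]
tcp_rot: [2.005, 1.565, 0.484]
contact_force: [0.6, 0.6, 0.4]
grip_width: 0.7
```

```bash
cat >> h.py <<'E'
def jar(n="scene",lo=20):
    c=cap(n);W=cloud(c);o=bot.get_obs()["tool_pos"];hsv=cv2.cvtColor(c["color"],cv2.COLOR_RGB2HSV).astype(int)
    m=(np.linalg.norm(W-o,axis=-1)<190)&(hsv[...,1]<50)&(hsv[...,2]>140)&(W[...,2]>lo)&(W[...,2]<o[2]+30)
    b=(np.linalg.norm(W-o,axis=-1)<190)&(hsv[...,1]>120)&(hsv[...,0]>95)&(hsv[...,0]<130)
    for k,q in(("white",m),("blue",b)):
        P=W[q]; print(n,k,len(P),np.nanmin(P,0).round(0),np.nanmean(P,0).round(0),np.nanmax(P,0).round(0)) if len(P) else print(k,0)
    return c
E
python3 - <<'E'
from h import *
c=jar();v=c["color"][100:340,100:420];cv2.imwrite("pics/s2.png",cv2.resize(v,None,fx=2,fy=2)[:,:,::-1]);togo((0,0,0))
E
```

```text
scene white 1101 [ 416. -163.   21.] [467. -88.  47.] [623. -30.  60.]
scene blue 150 [ 295. -204.    4.] [ 453. -145.   58.] [539. -88. 276.]
t 3.17 tcp [ 446.5 -167.3   93.2] F [ 0.1  0.4 -0.4] w 0.3 heading 2.8 down [ 0.003  0.004 -1.   ]
shift [ 0.0925 -0.438  -0.1888] turn None
```

View pics/s2.png

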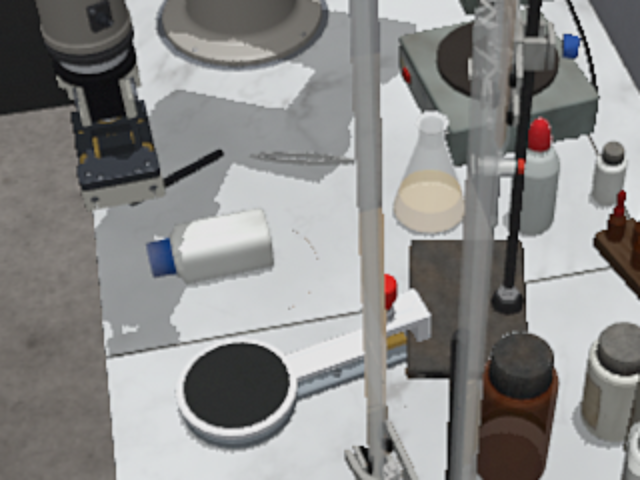

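The fingers shut past the cap's end and the jar looks unmoved, with its cap at about (160,258) in this 2x crop. I'll remeasure with the arm at rest.

```bash
python3 - <<'E'
from h import *
for n in("wrist","top"):
    c=cap(n);W=cloud(c);hsv=cv2.cvtColor(c["color"],cv2.COLOR_RGB2HSV).astype(int)
    near=(abs(W[...,0]-443)<50)&(W[...,1]<-10)&(W[...,1]>-200)&(W[...,2]<70)&(W[...,2]>14)
    b=near&(hsv[...,1]>120)&(hsv[...,0]>95)&(hsv[...,0]<130)
    for k,m in(("jar",near),("cap",b)):
        if m.sum()>20:
            r=cv2.minAreaRect(W[m][:,:2].astype(np.float32));print(n,k,m.sum(),np.round(r[0],1),np.round(r[1],1),round(r[2],1),cv2.boxPoints(r).round(0).tolist(),np.percentile(W[m],[0.5,50,99.5],axis=0)[:,1:].round(1).tolist())
E
```

```text
wrist jar 15638 [441.9 -96.8] [ 53.6 131.7] 2.7 [[412.0, -32.0], [418.0, -164.0], [472.0, -161.0], [466.0, -30.0]] [[-161.0, 32.4], [-85.2, 51.6], [-32.0, 54.1]]
wrist cap 1108 [ 444.3 -146.7] [37.6 19.4] 1.6 [[425.0, -138.0], [426.0, -157.0], [463.0, -156.0], [463.0, -137.0]] [[-155.8, 32.7], [-145.0, 43.1], [-137.1, 46.5]]
top jar 2056 [443.2 -94.2] [ 54. 132.] 2.8 [[413.0, -30.0], [419.0, -161.0], [473.0, -159.0], [467.0, -27.0]] [[-158.9, 19.2], [-86.0, 52.4], [-28.3, 57.6]]
top cap 154 [ 446.4 -142.4] [37.8 18.8] 11.3 [[426.0, -137.0], [430.0, -155.0], [467.0, -148.0], [463.0, -129.0]] [[-152.3, 32.9], [-141.8, 44.2], [-134.2, 50.6]]
```

{"method": "step_arm", "body": {"targets": [[[0,0,0,0],[0,0,0,0],[0,0,0,0],[0,0,0,0],[0,0,0,0]]], "jaw": 0}}

```text
time: 3.68
tool_pos: [444.8, -166.3, 90.7]
tcp_rot: [-2.94, 1.564, 1.822]
contact_force: [-0.3, -0.2, -0.2]
grip_width: 29.2
```

{"method": "step_arm", "body": {"targets": [[[0,0,-0.007,0],[0,0,-0.007,0],[0,0,-0.007,0],[0,0,-0.007,0],[0,0,-0.007,0]]]}}

```text
time: 4.1
tool_pos: [444.5, -159.3, 90.9]
tcp_rot: [-2.959, 1.564, 1.803]
contact_force: [0.2, -0.3, -0.2]
grip_width: 62.1
```

{"method": "step_arm", "body": {"targets": [[[0,0,0,0],[0,0,0,0],[0,0,0,0],[0.02,0,0,0],[0.04,0,0,0]]]}}

```text
time: 4.52
tool_pos: [445.5, -159.7, 51.3]
tcp_rot: [2.778, 1.566, 1.257]
contact_force: [-1.4, -0.3, 0.7]
grip_width: 91.1
```

```bash
python3 - <<'E'
from h import *
togo((445.5,-160,12),2.8)
E
```

```text
t 4.52 tcp [ 445.5 -159.7   51.3] F [-1.4 -0.3  0.7] w 91.1 heading 2.8 down [ 0.002  0.005 -1.   ]
shift [ 0.0393 -0.0001  0.0005] turn 0.0
```

{"method": "step_arm", "body": {"targets": [[[0.02,0,0,0],[0.037,0,0,0],[0.037,0,0,0],[0.037,0,0,0],[0.037,0,0,0]]]}}

```text
time: 4.93
tool_pos: [446.1, -159.8, 15.1]
tcp_rot: [2.552, 1.566, 1.031]
contact_force: [-0.0, 0.4, 0.3]
grip_width: 91.9
```

{"method": "step_arm", "body": {"targets": [[[0,0,0,0],[0,0,0,0],[0,0,0,0],[0,0,0,0],[0,0,0,0]]], "jaw": 1}}

```text
time: 5.35
tool_pos: [446.3, -159.9, 15.4]
tcp_rot: [2.43, 1.566, 0.908]
contact_force: [-0.9, 0.6, -0.1]
grip_width: 63.0
```

{"method": "step_arm", "body": {"targets": [[[0,0,0,0],[0,0,0,0],[0,0,0,0],[0,0,0,0],[0,0,0,0]]]}}

```text
time: 5.77
tool_pos: [446.2, -159.9, 15.4]
tcp_rot: [2.454, 1.566, 0.932]
contact_force: [0.9, -0.1, -0.2]
grip_width: 30.2
```

```bash
python3 - <<'E'
from h import *
jar("top");togo((445.5,-160,12),2.8)
E
```

```text
top white 249 [ 468. -150.   25.] [ 592. -104.   29.] [635. -45.  45.]
top blue 166 [ 282. -165.    7.] [ 437. -142.   42.] [464. -73.  50.]
t 5.82 tcp [ 446.2 -159.9   15.4] F [-0.3  0.3  0. ] w 25.9 heading 2.8 down [ 0.003  0.004 -1.   ]
shift [ 0.0034 -0.0007  0.0001] turn 0.0
```

```bash
python3 - <<'E'
from h import *
c=cap("wrist");save(c,"pics/w2.png");togo((445.5,-160,12),2.8)
K=c["K"]
for p in((446.2,-159.9,15.4),(446.2,-159.9,34.4),(446.2,-150.4,34.4)):
    q=K@(c["R"]@np.array(p)+c["t"]);print(p,(q[:2]/q[2]).round(0))
E
```

```text
t 5.87 tcp [ 446.2 -159.9   15.4] F [0.2 0.  0.3] w 21.5 heading 2.8 down [ 0.003  0.004 -1.   ]
shift [ 0.0034 -0.0007  0.0001] turn 0.0
(446.2, -159.9, 15.4) [324. 266.]
(446.2, -159.9, 34.4) [324. 279.]
(446.2, -150.4, 34.4) [325. 262.]
```

View pics/w2.png

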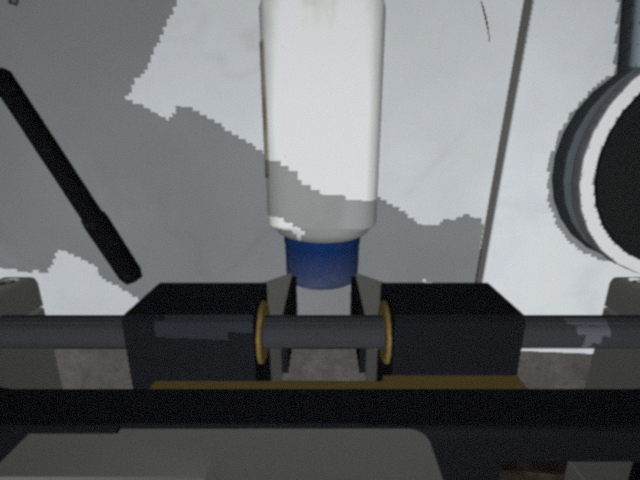

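The wrist view shows the cap end at about (322,286) with both fingertips just beyond it, so they are still short of the cap. I'll go further in over the cap.

{"method": "step_arm", "body": {"targets": [[[0,0,0,0],[0,0,0,0],[0,0,0,0],[0,0,0,0],[0,0,0,0]]], "jaw": 0.25}}

```text
time: 6.28
tool_pos: [446.3, -159.9, 15.4]
tcp_rot: [2.431, 1.566, 0.909]
contact_force: [0.1, -0.2, 0.4]
grip_width: 50.7
```

{"method": "step_arm", "body": {"targets": [[[0,0,0,0],[0,0,0,0],[0.003,0,0,0],[0.005,-0.001,-0.004,0],[0.005,-0.001,-0.008,0]]]}}

```text
time: 6.7
tool_pos: [444.2, -151.5, 9.9]
tcp_rot: [2.701, 1.566, 1.179]
contact_force: [-0.6, -0.6, -0.4]
grip_width: 68.7
```

{"method": "step_arm", "body": {"targets": [[[0,0,0,0],[0,0,0,0],[0,0,0,0],[0,0,0,0],[0,0,0,0]]], "jaw": 1}}

```text
time: 7.12
tool_pos: [444.4, -151.6, 10.0]
tcp_rot: [2.637, 1.566, 1.115]
contact_force: [0.5, 0.1, -0.2]
grip_width: 40.3
```

{"method": "step_arm", "body": {"targets": [[[0,0,0,0],[0,0,0,0],[0,0,0,0],[0,0,0,0],[0,0,0,0]]]}}

```text
time: 7.53
tool_pos: [444.4, -151.6, 9.9]
tcp_rot: [2.64, 1.566, 1.119]
contact_force: [-0.5, 0.6, 0.7]
grip_width: 6.9
```

```bash
python3 - <<'E'
from h import *
togo((445.5,-160,12),2.8)
c=jar("wrist",10);save(c,"pics/w3.png")
E
```

```text
t 7.53 tcp [ 444.4 -151.6    9.9] F [-0.5  0.6  0.7] w 6.9 heading 2.8 down [ 0.002  0.004 -1.   ]
shift [-0.0021  0.0007  0.0084] turn 0.0
wrist white 2693 [ 467. -144.   25.] [ 585. -101.   27.] [613. -52.  40.]
wrist blue 6088 [ 274. -176.    4.] [ 432. -129.  112.] [598. -66. 158.]
```

View pics/w3.png

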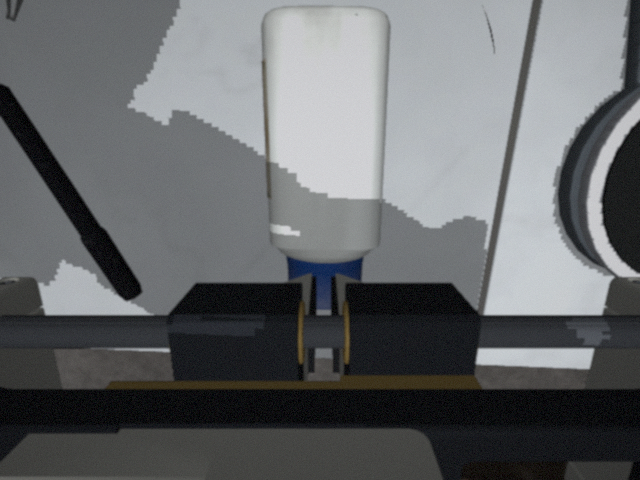

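The picture shows the fingertips nearly shut at about (305–342, 275), with blue cap still visible between them. I'll check where the fingertips really are from the depth image.

```bash
python3 - <<'E'
from h import *
togo((445.5,-160,12),2.8)
c=cap("wrist");W=cloud(c)
for v in range(255,375,8): print(v,[tuple(W[v,u].round(0)) for u in (300,310,322,336,345)])
c=cap("scene");W=cloud(c);m=(abs(W[...,0]-445)<60)&(abs(W[...,1]+155)<35)&(W[...,2]>5)
P=W[m]
for z in range(5,130,10):
    q=P[(P[:,2]>z)&(P[:,2]<=z+10)]
    if len(q):print(z,len(q),q.min(0).round(0),q.max(0).round(0))
hsv=cv2.cvtColor(c["color"],cv2.COLOR_RGB2HSV)
save(c,"pics/s3.png")
E
```

```text
t 7.58 tcp [ 444.4 -151.6    9.9] F [-0.2  0.6  0.2] w 3.1 heading 2.8 down [ 0.002  0.004 -1.   ]
shift [-0.0021  0.0007  0.0084] turn 0.0
255 [(np.float64(432.0), np.float64(-133.0), np.float64(48.0)), (np.float64(437.0), np.float64(-131.0), np.float64(51.0)), (np.float64(442.0), np.float64(-131.0), np.float64(52.0)), (np.float64(449.0), np.float64(-131.0), np.float64(51.0)), (np.float64(453.0), np.float64(-131.0), np.float64(50.0))]
263 [(np.float64(432.0), np.float64(-139.0), np.float64(42.0)), (np.float64(437.0), np.float64(-137.0), np.float64(46.0)), (np.float64(443.0), np.float64(-138.0), np.float64(44.0)), (np.float64(449.0), np.float64(-137.0), np.float64(45.0)), (np.float64(454.0), np.float64(-138.0), np.float64(42.0))]
271 [(np.float64(432.0), np.float64(-143.0), np.float64(41.0)), (np.float64(437.0), np.float64(-142.0), np.float64(44.0)), (np.float64(443.0), np.float64(-141.0), np.float64(45.0)), (np.float64(450.0), np.float64(-142.0), np.float64(43.0)), (np.float64(454.0), np.float64(-142.0), np.float64(42.0))]
279 [(np.float64(433.0), np.float64(-142.0), np.float64(55.0
[... 3210 characters left out ...]
64(131.0)), (np.float64(447.0), np.float64(-126.0), np.float64(138.0))]
367 [(np.float64(437.0), np.float64(-129.0), np.float64(137.0)), (np.float64(440.0), np.float64(-144.0), np.float64(116.0)), (np.float64(475.0), np.float64(-808.0), np.float64(-820.0)), (np.float64(448.0), np.float64(-148.0), np.float64(110.0)), (np.float64(447.0), np.float64(-129.0), np.float64(137.0))]
5 15 [ 432. -166.    5.] [ 479. -120.   15.]
15 49 [ 459. -161.   15.] [ 474. -121.   25.]
25 75 [ 459. -162.   25.] [ 476. -120.   35.]
35 57 [ 458. -162.   35.] [ 474. -120.   45.]
45 7 [ 463. -128.   46.] [ 472. -121.   50.]
115 20 [ 470. -187.  120.] [ 480. -120.  125.]
125 158 [ 385. -189.  125.] [ 484. -121.  135.]
```

```bash
python3 - <<'E'
from h import *
c=cap("wrist");W=cloud(c)
for v in range(266,288,2): print(v,[tuple(int(x) for x in W[v,u].round(0)) for u in (302,306,310,314,334,338,342)],[tuple(c["color"][v,u].tolist()) for u in (306,338)])
E
```

```text
266 [(433, -140, 42), (435, -140, 43), (437, -139, 45), (439, -139, 45), (448, -139, 45), (450, -138, 45), (452, -138, 45)] [(28, 45, 84), (17, 36, 78)]
268 [(433, -142, 41), (435, -141, 43), (437, -141, 43), (439, -140, 44), (448, -139, 46), (450, -140, 45), (453, -140, 43)] [(16, 39, 76), (20, 38, 79)]
270 [(433, -143, 41), (435, -142, 44), (437, -141, 44), (439, -141, 44), (449, -140, 45), (451, -140, 45), (453, -141, 43)] [(11, 37, 77), (24, 43, 80)]
272 [(433, -144, 42), (435, -143, 43), (437, -143, 44), (439, -142, 44), (449, -142, 45), (451, -142, 44), (453, -142, 43)] [(14, 35, 75), (4, 32, 73)]
274 [(433, -145, 41), (435, -144, 43), (437, -143, 44), (439, -142, 49), (448, -141, 49), (451, -143, 45), (453, -143, 43)] [(18, 39, 78), (31, 46, 79)]
276 [(433, -146, 41), (435, -145, 43), (437, -141, 52), (439, -142, 51), (448, -141, 51), (450, -141, 51), (453, -144, 43)] [(47, 54, 75), (66, 67, 74)]
278 [(434, -142, 54), (436, -142, 54), (437, -142, 52), (439, -142, 53), (448, -141, 53), (450, -142, 52), (452, -141, 53)] [(71, 72, 69), (74, 76, 74)]
280 [(434, -142, 55), (436, -142, 56), (438, -142, 56), (439, -142, 55), (448, -141, 56), (450, -141, 57), (452, -141, 57)] [(73, 73, 71), (71, 73, 72)]
282 [(434, -142, 58), (436, -142, 58), (438, -142, 58), (439, -141, 59), (448, -141, 58), (450, -141, 58), (452, -141, 58)] [(56, 56, 55), (52, 54, 51)]
284 [(437, -117, 119), (438, -116, 120), (439, -117, 119), (439, -142, 60), (445, -116, 120), (446, -116, 119), (447, -116, 120)] [(4, 5, 11), (20, 25, 26)]Traceback (most recent call last):
  File "<stdin>", line 3, in <module>
  File "<stdin>", line 3, in <genexpr>
ValueError: cannot convert float NaN to integer
```

The fingertips are really at z≈49, 39 mm above the reported TCP along the tool, which agrees with the body lying 66 mm behind them. They have been closing just above the cap. I'll allow for this 39 mm offset from here on.

{"method": "step_arm", "body": {"targets": [[[0,0,0.012,0],[0,0,0.012,0],[0,0,0.012,0],[0,0,0.012,0],[0,0,0.012,0]]], "jaw": 0.15}}

```text
time: 8.15
tool_pos: [444.8, -163.6, 9.8]
tcp_rot: [2.695, 1.566, 1.173]
contact_force: [-1.0, 0.4, -0.4]
grip_width: 28.9
```

{"method": "step_arm", "body": {"targets": [[[0,0,0,0],[0,0,0,0],[0,0,0,0],[0,0,0,0],[0,0,0,0]]]}}

```text
time: 8.57
tool_pos: [444.8, -163.5, 9.8]
tcp_rot: [2.705, 1.566, 1.183]
contact_force: [-0.1, -0.1, 0.3]
grip_width: 62.4
```

{"method": "step_arm", "body": {"targets": [[[0,0,0,0],[0.009,0,0,0],[0.018,0,0,0],[0.027,0,0,0],[0.036,0,0,0]]]}}

```text
time: 8.98
tool_pos: [444.5, -163.2, -27.5]
tcp_rot: [2.889, 1.566, 1.367]
contact_force: [0.4, -0.3, 0.2]
grip_width: 78.0
```

```bash
python3 - <<'E'
from h import *
togo((445,-163.5,-26),2.8)
E
```

```text
t 8.98 tcp [ 444.5 -163.2  -27.5] F [ 0.4 -0.3  0.2] w 78.0 heading 2.8 down [ 0.001  0.005 -1.   ]
shift [-0.0015  0.0005  0.0004] turn -0.0
```

{"method": "step_arm", "body": {"targets": [[[0,0,0,0],[0,0,0,0],[0,0,0,0],[0,0,0,0],[0,0,0,0]]], "jaw": 1}}

```text
time: 9.4
tool_pos: [444.8, -163.3, -27.1]
tcp_rot: [2.722, 1.566, 1.2]
contact_force: [0.2, 0.3, 0.7]
grip_width: 49.5
```

{"method": "step_arm", "body": {"targets": [[[0,0,0,0],[0,0,0,0],[0,0,0,0],[0,0,0,0],[0,0,0,0]]]}}

```text
time: 9.82
tool_pos: [445.2, -163.5, -26.8]
tcp_rot: [2.52, 1.566, 0.998]
contact_force: [0.3, 0.4, 2.3]
grip_width: 36.3
```

{"method": "step_arm", "body": {"targets": [[[-0.03,0,0,0],[-0.06,0,0,0],[-0.09,0,0,0],[-0.12,0,0,0],[-0.15,0,0,0]]]}}

```text
time: 10.23
tool_pos: [444.1, -163.8, 124.2]
tcp_rot: [2.804, 1.566, 1.282]
contact_force: [0.9, 0.0, -2.7]
grip_width: 36.5
```

```bash
python3 - <<'E'
from h import *
togo((445,-163.5,-26),2.8)
c=jar("top",35);c=jar("scene",35);v=c["color"][80:320,60:380];cv2.imwrite("pics/s4.png",cv2.resize(v,None,fx=2,fy=2)[:,:,::-1])
E
```

```text
t 10.23 tcp [ 444.1 -163.8  124.2] F [ 0.9  0.  -2.7] w 36.5 heading 2.8 down [ 0.001  0.005 -1.   ]
shift [0.1502 0.0007 0.0004] turn -0.0
top white 2 [411. -40. 159.] [412. -38. 160.] [412. -36. 160.]
top blue 277 [ 356. -180.  179.] [ 441. -139.  194.] [ 503. -128.  269.]
scene white 12 [463. -64. 138.] [465. -52. 141.] [467. -39. 145.]
scene blue 16 [ 320. -202.   11.] [ 446. -155.  246.] [ 538. -128.  314.]
```

View pics/s4.png

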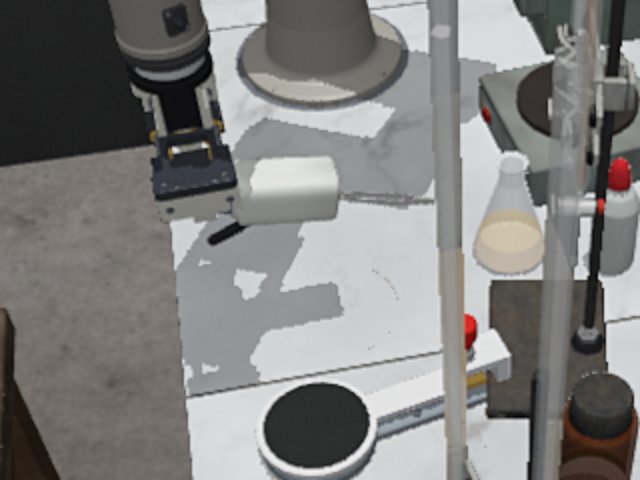

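The jar is held by the cap end and stays horizontal at (290,190), so it does not swing by itself. I'll lower it to a safe height and try a slightly looser grip so that it can pivot.

{"method": "step_arm", "body": {"targets": [[[0.025,0,0,0],[0.05,0,0,0],[0.075,0,0,0],[0.1,0,0,0],[0.123,0,0,0]]]}}

```text
time: 10.75
tool_pos: [447.2, -164.9, 2.1]
tcp_rot: [1.624, 1.563, 0.102]
contact_force: [-0.2, -2.0, -0.9]
grip_width: 36.0
```

{"method": "step_arm", "body": {"targets": [[[0,0,0,0],[0,0,0,0],[0,0,0,0],[0,0,0,0],[0,0,0,0]]]}}

```text
time: 11.17
tool_pos: [448.0, -165.3, 3.3]
tcp_rot: [1.483, 1.561, -0.039]
contact_force: [0.5, 0.4, -1.2]
grip_width: 36.1
```

```bash
cat >> h.py <<'E'
def jar2(n="wrist"):
    "tilt of the jar from its visible white surface: PCA + extents"
    c=cap(n);W=cloud(c);t=bot.get_obs()["tool_pos"]+[0,0,39];hsv=cv2.cvtColor(c["color"],cv2.COLOR_RGB2HSV).astype(int)
    m=(abs(W[...,0]-t[0])<34)&(W[...,1]>t[1]+6)&(W[...,1]<t[1]+170)&(W[...,2]>t[2]-140)&(W[...,2]<t[2]+60)&(W[...,2]>12)
    m=cv2.morphologyEx(m.astype(np.uint8),cv2.MORPH_OPEN,np.ones((3,3)))>0
    P=W[m];print(n,len(P))
    for y in range(0,160,10):
        q=P[(P[:,1]-t[1]>=y)&(P[:,1]-t[1]<y+10)]
        if len(q)>5:print("  y",int(t[1]+y),"zmed",np.median(q[:,2]).round(0),"zmax",q[:,2].max().round(0),"n",len(q),end=";")
    print();return c
E
python3 - <<'E'
from h import *
togo((0,0,0));jar2("wrist");jar2("top")
E
```

```text
t 11.17 tcp [ 448.  -165.3    3.3] F [ 0.5  0.4 -1.2] w 36.1 heading 2.8 down [ 0.01 -0.   -1.  ]
shift [-0.0012 -0.4393 -0.1871] turn None
wrist 41479
  y -165 zmed 70.0 zmax 102.0 n 1973;  y -155 zmed 70.0 zmax 102.0 n 3376;  y -145 zmed 69.0 zmax 74.0 n 2378;  y -135 zmed 71.0 zmax 76.0 n 2431;  y -125 zmed 72.0 zmax 75.0 n 3753;  y -115 zmed 70.0 zmax 73.0 n 3884;  y -105 zmed 67.0 zmax 71.0 n 3941;  y -95 zmed 65.0 zmax 68.0 n 3979;  y -85 zmed 62.0 zmax 66.0 n 3987;  y -75 zmed 60.0 zmax 63.0 n 4011;  y -65 zmed 57.0 zmax 61.0 n 4015;  y -55 zmed 55.0 zmax 59.0 n 3682;  y -45 zmed 49.0 zmax 53.0 n 69;
top 1980
  y -155 zmed 68.0 zmax 75.0 n 28;  y -145 zmed 70.0 zmax 78.0 n 128;  y -135 zmed 71.0 zmax 78.0 n 136;  y -125 zmed 74.0 zmax 79.0 n 168;  y -115 zmed 72.0 zmax 77.0 n 174;  y -105 zmed 69.0 zmax 76.0 n 188;  y -95 zmed 66.0 zmax 73.0 n 177;  y -85 zmed 64.0 zmax 70.0 n 178;  y -75 zmed 61.0 zmax 67.0 n 179;  y -65 zmed 59.0 zmax 64.0 n 172;  y -55 zmed 56.0 zmax 62.0 n 168;  y -45 zmed 54.0 zmax 59.0 n 168;  y -35 zmed 51.0 zmax 57.0 n 116;
```

{"method": "step_arm", "body": {"targets": [[[-0.04,0,0,0],[-0.08,0,0,0],[-0.12,0,0,0],[-0.12,0,0,0],[-0.12,0,0,0]]]}}

```text
time: 11.68
tool_pos: [448.1, -166.1, 125.8]
tcp_rot: [1.293, 1.555, -0.228]
contact_force: [-0.3, 0.1, -2.7]
grip_width: 36.5
```

```bash
python3 - <<'E'
from h import *
togo((0,0,0));jar2("wrist");jar2("top")
E
```

```text
t 11.68 tcp [ 448.1 -166.1  125.8] F [-0.3  0.1 -2.7] w 36.5 heading 2.8 down [ 0.015 -0.004 -1.   ]
shift [ 0.1183 -0.4413 -0.1885] turn None
wrist 32376
  y -165 zmed 188.0 zmax 204.0 n 1560;  y -155 zmed 191.0 zmax 205.0 n 3184;  y -145 zmed 185.0 zmax 194.0 n 2776;  y -135 zmed 181.0 zmax 187.0 n 2684;  y -125 zmed 182.0 zmax 186.0 n 3167;  y -115 zmed 176.0 zmax 182.0 n 3272;  y -105 zmed 169.0 zmax 175.0 n 3025;  y -95 zmed 162.0 zmax 168.0 n 2807;  y -85 zmed 155.0 zmax 161.0 n 2612;  y -75 zmed 148.0 zmax 154.0 n 2413;  y -65 zmed 141.0 zmax 147.0 n 2242;  y -55 zmed 134.0 zmax 140.0 n 2046;  y -45 zmed 130.0 zmax 133.0 n 588;
top 2595
  y -154 zmed 189.0 zmax 196.0 n 98;  y -144 zmed 186.0 zmax 196.0 n 218;  y -134 zmed 181.0 zmax 189.0 n 208;  y -124 zmed 182.0 zmax 188.0 n 224;  y -114 zmed 178.0 zmax 185.0 n 260;  y -104 zmed 171.0 zmax 178.0 n 253;  y -94 zmed 165.0 zmax 171.0 n 250;  y -84 zmed 158.0 zmax 165.0 n 241;  y -74 zmed 151.0 zmax 158.0 n 231;  y -64 zmed 145.0 zmax 151.0 n 236;  y -54 zmed 138.0 zmax 145.0 n 216;  y -44 zmed 132.0 zmax 139.0 n 160;
```

The tilt is now about 34°: each upward jerk lets it pivot a little. I'll shake it up and down.

{"method": "step_arm", "body": {"targets": [[[-0.04,0,0,0],[0,0,0,0],[-0.04,0,0,0],[0,0,0,0],[-0.04,0,0,0]]]}}

```text
time: 12.2
tool_pos: [435.0, -158.9, 142.9]
tcp_rot: [-2.296, 1.54, 2.465]
contact_force: [-4.8, 2.5, -5.1]
grip_width: 29.7
```

{"method": "step_arm", "body": {"targets": [[[0.04,0,0,0],[0,0,0,0],[0.04,0,0,0],[0,0,0,0],[0,0,0,0]]]}}

```text
time: 12.62
tool_pos: [433.7, -158.0, 140.8]
tcp_rot: [-2.266, 1.533, 2.495]
contact_force: [1.5, -0.9, 3.5]
grip_width: 0.2
```

```bash
python3 - <<'E'
from h import *
togo((0,0,0));jar2("wrist");jar2("top")
E
```

```text
t 12.62 tcp [ 433.7 -158.   140.8] F [ 1.5 -0.9  3.5] w 0.2 heading 2.8 down [-0.031  0.023 -0.999]
shift [ 0.1576 -0.4211 -0.1753] turn None
wrist 2596
  y -158 zmed 188.0 zmax 217.0 n 906;  y -148 zmed 50.0 zmax 207.0 n 805;  y -138 zmed 47.0 zmax 50.0 n 451;  y -128 zmed 47.0 zmax 51.0 n 409;  y -118 zmed 44.0 zmax 46.0 n 25;
top 396
  y -158 zmed 55.0 zmax 59.0 n 55;  y -148 zmed 50.0 zmax 58.0 n 141;  y -138 zmed 46.0 zmax 50.0 n 87;  y -128 zmed 47.0 zmax 50.0 n 83;  y -118 zmed 45.0 zmax 50.0 n 30;
```

```bash
python3 - <<'E'
from h import *
togo((0,0,0));c=cap("top");v=c["color"][180:420,280:600];cv2.imwrite("pics/t5.png",cv2.resize(v,None,fx=2,fy=2)[:,:,::-1])
W=cloud(c);hsv=cv2.cvtColor(c["color"],cv2.COLOR_RGB2HSV).astype(int)
b=(hsv[...,1]>120)&(hsv[...,0]>95)&(hsv[...,0]<130)&(abs(W[...,0]-470)<160)&(W[...,1]<0)&(W[...,2]<80)
print(b.sum(),np.nanmin(W[b],0),np.nanmedian(W[b],0),np.nanmax(W[b],0))
z=W[...,2];m=(z>14)&(z<100)&(W[...,1]<20)&(W[...,1]>-260)&(W[...,0]>330)&(W[...,0]<570)
n,l,s,ce=cv2.connectedComponentsWithStats(m.astype(np.uint8))
for i in range(1,n):
    if s[i,4]>150:
        P=W[l==i];r=cv2.minAreaRect(P[:,:2].astype(np.float32));print(s[i],np.round(r[0],0),np.round(r[1],0),round(r[2],1),cv2.boxPoints(r).round(0).tolist(),np.median(P[:,2]),P[:,2].max())
E
```

```text
t 12.72 tcp [ 435.1 -158.9  142.2] F [-0.5  0.8  0.3] w -0.1 heading 2.8 down [-0.024  0.019 -1.   ]
shift [ 0.1559 -0.4234 -0.1768] turn None
160 [ 319.93867214 -164.66848431   12.54473198] [ 415.33165134 -133.01193108   46.2226927 ] [ 433.4513832  -122.68783684   52.17459372]
[ 447  335   57   41 1460] [ 409. -162.] [100.  58.] 77.0 [[370.0, -205.0], [426.0, -218.0], [448.0, -120.0], [392.0, -107.0]] 51.751980223725695 63.46626217340332
```

View pics/t5.png

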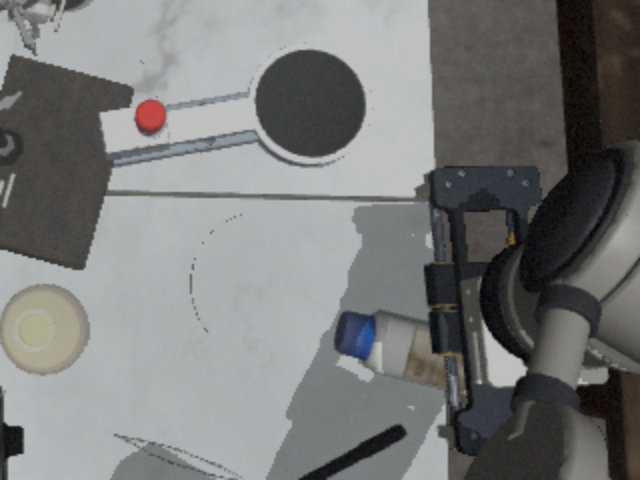

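The jar slipped out. In this 2x crop it lies with its cap at (356,333) facing inward and its base near the bench edge at x≈440, under the gripper. I'll move the arm clear and measure.

{"method": "step_arm", "body": {"targets": [[[-0.02,0.02,-0.03,0],[-0.04,0.04,-0.065,0],[-0.04,0.07,-0.1,0],[-0.04,0.1,-0.135,0],[-0.04,0.125,-0.165,0]]], "jaw": 0}}

```text
time: 13.18
tool_pos: [548.3, 5.6, 183.8]
tcp_rot: [-2.333, 1.542, 2.427]
contact_force: [1.1, -0.6, 0.7]
grip_width: 29.3
```

```bash
python3 - <<'E'
from h import *
c=cap("top")
W=cloud(c);z=W[...,2];hsv=cv2.cvtColor(c["color"],cv2.COLOR_RGB2HSV).astype(int)
m=(z>14)&(z<100)&(W[...,1]<-60)&(W[...,1]>-300)&(W[...,0]>330)&(W[...,0]<530)
b=m&(hsv[...,1]>120)&(hsv[...,0]>95)&(hsv[...,0]<130)
for n,k in(("jar",m),("cap",b)):
    k=cv2.morphologyEx(k.astype(np.uint8),cv2.MORPH_OPEN,np.ones((2,2)))>0
    r=cv2.minAreaRect(W[k][:,:2].astype(np.float32));print(n,k.sum(),np.round(r[0],1),np.round(r[1],1),round(r[2],1),cv2.boxPoints(r).round(0).tolist(),np.percentile(z[k],[5,50,95]).round(0))
e=(abs(z)<8)&(abs(W[...,0]-400)<8);print("edge y",np.nanmin(W[e][:,1]))
cv2.imwrite("pics/t6.png",cv2.resize(c["color"][180:420,280:600],None,fx=2,fy=2)[:,:,::-1]);togo((0,0,0));print(bot.get_obs()["joint_positions"].round(2))
E
```

```text
Traceback (most recent call last):
IndexError: index -1 is out of bounds for axis 0 with size 0
```

```bash
python3 - <<'E'
from h import *
c=cap("top");s=cap("scene")
togo((0,0,0));print(bot.get_obs()["joint_positions"].round(2))
a=cv2.resize(c["color"][150:480,270:640],(440,392));b=s["color"][90:382,100:400]
v=np.zeros((392,740,3),np.uint8);v[:,:440]=a;v[:292,440:]=b;cv2.imwrite("pics/t6.png",v[:,:,::-1])
E
```

```text
t 13.33 tcp [548.    6.3 182.5] F [-0.6 -0.4  0.1] w 41.2 heading 3.0 down [-0.024  0.019 -1.   ]
shift [ 0.1953 -0.5433 -0.0188] turn None
[-0.14  0.4   1.45  0.02  1.32 -0.2 ]
```

View pics/t6.png

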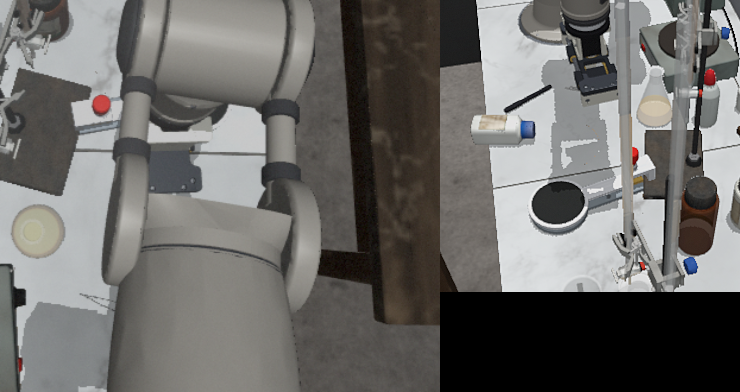

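The scene crop shows the jar lying flat with its cap at (528,128) and its base overhanging the bench edge a little at (478,128). The arm hides the top view, so I'll measure from the scene camera's depth.

```bash
cat >> h.py <<'E'
def lying(n="scene",x=(320,540),y=(-330,-60),zl=12):
    c=cap(n);W=cloud(c);z=W[...,2];hsv=cv2.cvtColor(c["color"],cv2.COLOR_RGB2HSV).astype(int)
    m=(z>zl)&(z<80)&(W[...,1]<y[1])&(W[...,1]>y[0])&(W[...,0]>x[0])&(W[...,0]<x[1])
    k,l,s,_=cv2.connectedComponentsWithStats(m.astype(np.uint8));m=l==1+np.argmax(s[1:,4])
    b=m&(hsv[...,1]>120)&(hsv[...,0]>95)&(hsv[...,0]<130)
    t=m&(z>np.percentile(z[m],97)-4)
    for n,k in(("jar",m),("top",t),("cap",b)):
        if k.sum()<8: continue
        r=cv2.minAreaRect(W[k][:,:2].astype(np.float32));print(n,k.sum(),np.round(r[0],1),np.round(r[1],1),round(r[2],1),cv2.boxPoints(r).round(0).tolist(),np.percentile(z[k],[3,50,97]).round(0))
    return c,W
E
python3 - <<'E'
from h import *
c,W=lying();z=W[...,2]
e=(abs(z)<6)&(abs(W[...,0]-350)<10);print("edge y",np.nanmin(W[e][:,1]));e=(abs(z)<6)&(abs(W[...,0]-500)<10);print("edge y",np.nanmin(W[e][:,1]))
E
```

```text
jar 1627 [ 412.6 -183.2] [134.3  56.5] 78.1 [[371.0, -243.0], [426.0, -255.0], [454.0, -123.0], [399.0, -112.0]] [15. 47. 56.]
top 480 [ 410.4 -195.8] [102.1  47.9] 78.7 [[377.0, -241.0], [424.0, -251.0], [444.0, -150.0], [397.0, -141.0]] [52. 54. 57.]
cap 129 [ 427.1 -131. ] [26.6 33.1] 79.3 [[408.0, -141.0], [441.0, -147.0], [446.0, -121.0], [413.0, -115.0]] [20. 40. 49.]
edge y -159.40107421599907
edge y -221.26114160726985
```

{"method": "step_arm", "body": {"targets": [[[0,-0.026,0.024,3],[0,-0.052,0.048,6],[0,-0.077,0.072,9],[0,-0.103,0.096,12],[0,-0.129,0.12,14.8]]]}}

```text
time: 13.8
tool_pos: [422.0, -123.4, 183.3]
tcp_rot: [-2.001, 1.54, 2.5]
contact_force: [0.3, -1.1, 0.7]
grip_width: 78.3
```

{"method": "step_arm", "body": {"targets": [[[0.02,0,0,0],[0.05,0,0,0],[0.08,0,0,0],[0.1,0,0,0],[0.1,0,0,0]]]}}

```text
time: 14.22
tool_pos: [415.7, -121.3, 80.4]
tcp_rot: [-1.959, 1.533, 2.54]
contact_force: [-2.0, 0.0, -0.4]
grip_width: 91.6
```

```bash
python3 - <<'E'
from h import *
togo((425.7,-120,-26),-11.8)
c=cap("wrist");W=cloud(c);z=W[...,2];m=(z>14)&(z<62)&(abs(W[...,0]-412)<60)&(W[...,1]<-90)&(W[...,1]>-300)
r=cv2.minAreaRect(W[m][:,:2].astype(np.float32)) if m.sum()>9 else 0;print(m.sum(),r,cv2.boxPoints(r).round() if r else 0)
lying()
E
```

```text
t 14.22 tcp [ 415.7 -121.3   80.4] F [-2.   0.  -0.4] w 91.6 heading -12.2 down [-0.031  0.021 -0.999]
shift [ 0.106   0.0132 -0.0019] turn -0.4
7680 ((410.1402893066406, -174.67257690429688), (117.84881591796875, 53.19333267211914), 77.22624969482422) [[ 371. -226.]
 [ 423. -238.]
 [ 449. -123.]
 [ 397. -111.]]
jar 1619 [ 413.4 -183.5] [134.5  55.4] 78.4 [[373.0, -244.0], [427.0, -255.0], [454.0, -123.0], [400.0, -112.0]] [16. 46. 56.]
top 464 [ 413.5 -184.1] [126.4  45.7] 75.1 [[375.0, -239.0], [419.0, -251.0], [452.0, -129.0], [408.0, -117.0]] [52. 54. 57.]
cap 132 [ 427.8 -130.8] [27.  35.8] 81.4 [[408.0, -141.0], [443.0, -147.0], [447.0, -120.0], [412.0, -115.0]] [21. 41. 49.]
```

{"method": "step_arm", "body": {"targets": [[[0,0.0125,-0.002,0],[0.03,0.0125,-0.002,0],[0.06,0.0125,-0.002,0],[0.09,0.0125,-0.002,0],[0.106,0.0125,-0.002,0]]]}}

```text
time: 14.73
tool_pos: [428.7, -121.3, -23.2]
tcp_rot: [-1.992, 1.54, 2.508]
contact_force: [-0.6, -0.1, -0.3]
grip_width: 91.8
```

{"method": "step_arm", "body": {"targets": [[[0,0,0,0],[0,0,0,0],[0,0,0,0],[0,0,0,0],[0,0,0,0]]], "jaw": 0.35}}

```text
time: 15.15
tool_pos: [429.9, -121.9, -21.7]
tcp_rot: [-2.012, 1.543, 2.487]
contact_force: [-0.5, 0.2, 0.3]
grip_width: 63.5
```

```bash
python3 - <<'E'
from h import *
togo((425,-119,-26),-11.8)
E
```

```text
t 15.15 tcp [ 429.9 -121.9  -21.7] F [-0.5  0.2  0.3] w 63.5 heading -12.2 down [-0.022  0.017 -1.   ]
shift [ 0.0044 -0.0053 -0.0018] turn -0.4
```

{"method": "step_arm", "body": {"targets": [[[0.004,-0.004,-0.003,0],[0.004,-0.004,-0.003,0],[0.004,-0.004,-0.003,0],[0.004,-0.004,-0.003,0],[0.004,-0.004,-0.003,0]]]}}

```text
time: 15.57
tool_pos: [426.6, -118.1, -25.5]
tcp_rot: [-2.013, 1.543, 2.487]
contact_force: [-0.5, 0.1, 0.3]
grip_width: 59.7
```

{"method": "step_arm", "body": {"targets": [[[0,0,0,0],[0,0,0,0],[0,0,0,0],[0,0,0,0],[0,0,0,0]]], "jaw": 1}}

```text
time: 15.98
tool_pos: [426.4, -118.0, -25.6]
tcp_rot: [-2.01, 1.543, 2.489]
contact_force: [-1.0, -0.3, 0.2]
grip_width: 37.1
```

{"method": "step_arm", "body": {"targets": [[[0,0,0,0],[-0.04,0,0,0],[-0.08,0,0,0],[-0.12,0,0,0],[-0.16,0,0,0]]]}}

```text
time: 16.4
tool_pos: [429.3, -120.4, 135.8]
tcp_rot: [-2.006, 1.542, 2.494]
contact_force: [2.3, -0.3, -1.5]
grip_width: 36.6
```

```bash
cat >> h.py <<'E'
def tilt(n="top",rad=150):
    "direction of the held jar: fit plane/line to the white pixels near the tip"
    c=cap(n);W=cloud(c);o=bot.get_obs();R=Ro.from_euler("xyz",o["tcp_rot"]).as_matrix();t=o["tool_pos"]-39*R[:,0]
    L=(W-t)@R   # tool frame: x down, y jaw, z
    m=(abs(L[...,1])<32)&(np.linalg.norm(L,axis=-1)<rad)&(L[...,0]>-50)&(W[...,2]>(38 if W[...,0].size and 0 else 12))&((abs(L[...,2])>12)|(L[...,0]>2))
    m=cv2.morphologyEx(m.astype(np.uint8),cv2.MORPH_OPEN,np.ones((3,3)))>0
    P=L[m];print(n,len(P),"tip",t.round(0))
    for a in range(-150,150,15):
        q=P[(P[:,2]>=a)&(P[:,2]<a+15)]
        if len(q)>8: print("  tz",a+7,"down: top",np.percentile(q[:,0],5).round(0),"bot",np.percentile(q[:,0],95).round(0),"n",len(q),end=";")
    print()
E
python3 - <<'E'
from h import *
togo((0,0,0));tilt("top");tilt("scene");tilt("wrist")
E
```

```text
t 16.4 tcp [ 429.3 -120.4  135.8] F [ 2.3 -0.3 -1.5] w 36.6 heading -12.2 down [-0.023  0.018 -1.   ]
shift [ 0.1479 -0.4413 -0.0251] turn None
top 31 tip [ 434. -123.  182.]
  tz 112 down: top 18.0 bot 31.0 n 25;
scene 1230 tip [ 434. -123.  179.]
  tz 22 down: top -6.0 bot 15.0 n 51;  tz 37 down: top -10.0 bot 16.0 n 75;  tz 52 down: top -12.0 bot 20.0 n 104;  tz 67 down: top -23.0 bot 26.0 n 192;  tz 82 down: top -19.0 bot 30.0 n 241;  tz 97 down: top -13.0 bot 35.0 n 235;  tz 112 down: top -8.0 bot 38.0 n 223;  tz 127 down: top -2.0 bot 24.0 n 109;
wrist 2882 tip [ 432. -122.  176.]
  tz 7 down: top -35.0 bot -29.0 n 321;  tz 22 down: top -33.0 bot -12.0 n 1772;  tz 37 down: top -24.0 bot -14.0 n 789;
```

The jar is held with about 20° of tilt. I'll swing its base round towards the platter, easing down and then jerking up on each call so that it pivots further.

{"method": "step_arm", "body": {"targets": [[[0.015,0,0,-6.8],[0.03,0,0,-13.6],[0.045,0,0,-20.4],[0.005,0,0,-27.2],[-0.035,0,0,-34]]]}}

```text
time: 16.97
tool_pos: [428.8, -120.3, 167.5]
tcp_rot: [-2.576, 1.536, 2.523]
contact_force: [1.7, -1.1, -0.8]
grip_width: 36.8
```

```bash
python3 - <<'E'
from h import *
togo((0,0,0));tilt("scene");tilt("top")
E
```

```text
t 16.97 tcp [ 428.8 -120.3  167.5] F [ 1.7 -1.1 -0.8] w 36.8 heading 22.1 down [-0.028  0.02  -0.999]
shift [ 0.182  -0.3487 -0.2678] turn None
scene 1940 tip [ 435. -123.  216.]
  tz 7 down: top -16.0 bot 31.0 n 40;  tz 22 down: top -16.0 bot 38.0 n 254;  tz 37 down: top -6.0 bot 51.0 n 275;  tz 52 down: top -1.0 bot 65.0 n 361;  tz 67 down: top 13.0 bot 78.0 n 343;  tz 82 down: top 28.0 bot 86.0 n 327;  tz 97 down: top 42.0 bot 76.0 n 254;  tz 112 down: top 56.0 bot 68.0 n 86;
top 0 tip [ 435. -124.  214.]
```

{"method": "step_arm", "body": {"targets": [[[0.015,0,0,-6.8],[0.03,0,0,-13.6],[0.045,0,0,-20.4],[0.005,0,0,-27.2],[-0.03,0,0,-34]]]}}

```text
time: 17.48
tool_pos: [432.1, -122.1, 201.1]
tcp_rot: [3.059, 1.545, 2.47]
contact_force: [1.9, -1.6, -0.3]
grip_width: 36.5
```

```bash
python3 - <<'E'
from h import *
togo((0,0,0));tilt("scene");print(bot.get_obs()["joint_positions"].round(2))
E
```

```text
t 17.48 tcp [ 432.1 -122.1  201.1] F [ 1.9 -1.6 -0.3] w 36.5 heading 56.3 down [-0.02   0.016 -1.   ]
shift [ 0.2118 -0.1388 -0.4218] turn None
scene 2126 tip [ 437. -125.  249.]
  tz 7 down: top -18.0 bot 26.0 n 32;  tz 22 down: top -19.0 bot 33.0 n 276;  tz 37 down: top -6.0 bot 48.0 n 262;  tz 52 down: top 1.0 bot 59.0 n 387;  tz 67 down: top 17.0 bot 80.0 n 408;  tz 82 down: top 33.0 bot 83.0 n 385;  tz 97 down: top 50.0 bot 76.0 n 318;  tz 112 down: top 63.0 bot 74.0 n 58;
[-0.45  0.2   1.66  0.01  1.29 -1.44]
```

{"method": "step_arm", "body": {"targets": [[[0.025,0,0,-6.8],[0.05,0,0,-13.6],[0.075,0,0,-20.4],[0.035,0,0,-27.2],[-0.005,0,0,-34]]]}}

```text
time: 17.95
tool_pos: [432.4, -122.4, 208.5]
tcp_rot: [2.465, 1.544, 2.482]
contact_force: [3.5, -1.0, -0.1]
grip_width: 36.4
```

{"method": "step_arm", "body": {"targets": [[[0.025,0,0,0],[0.05,0,0,0],[0.075,0,0,0],[0.035,0,0,0],[-0.005,0,0,0]]]}}

```text
time: 18.37
tool_pos: [428.0, -120.3, 207.5]
tcp_rot: [2.548, 1.528, 2.563]
contact_force: [2.3, -0.6, -0.7]
grip_width: 36.5
```

```bash
python3 - <<'E'
from h import *
togo((0,0,0));tilt("scene")
E
```

```text
t 18.37 tcp [ 428.  -120.3  207.5] F [ 2.3 -0.6 -0.7] w 36.5 heading 90.8 down [-0.036  0.024 -0.999]
shift [ 0.2256  0.1215 -0.4184] turn None
scene 1892 tip [ 435. -124.  257.]
  tz 7 down: top -13.0 bot 10.0 n 37;  tz 22 down: top -15.0 bot 11.0 n 253;  tz 37 down: top -0.0 bot 22.0 n 197;  tz 52 down: top 6.0 bot 35.0 n 382;  tz 67 down: top 25.0 bot 54.0 n 394;  tz 82 down: top 46.0 bot 74.0 n 387;  tz 97 down: top 67.0 bot 85.0 n 242;
```

{"method": "step_arm", "body": {"targets": [[[0.028,0,0,0],[0.056,0,0,0],[0.084,0,0,0],[0.043,0,0,0],[0.002,0,0,0]]]}}

```text
time: 18.83
tool_pos: [429.3, -121.0, 209.6]
tcp_rot: [2.544, 1.531, 2.557]
contact_force: [2.3, -1.8, -0.2]
grip_width: 36.3
```

{"method": "step_arm", "body": {"targets": [[[0.028,0,0,0],[0.056,0,0,0],[0.084,0,0,0],[0.043,0,0,0],[0.002,0,0,0]]]}}

```text
time: 19.25
tool_pos: [424.5, -118.8, 201.3]
tcp_rot: [2.588, 1.513, 2.599]
contact_force: [3.0, -1.3, -0.0]
grip_width: 36.1
```

{"method": "step_arm", "body": {"targets": [[[0.028,0,0,0],[0.056,0,0,0],[0.084,0,0,0],[0.043,0,0,0],[0.002,0,0,0]]]}}

```text
time: 19.67
tool_pos: [419.6, -116.5, 193.1]
tcp_rot: [2.611, 1.496, 2.622]
contact_force: [2.4, -1.4, -0.3]
grip_width: 36.1
```

```bash
python3 - <<'E'
from h import *
togo((0,0,0));tilt("scene")
E
```

```text
t 19.67 tcp [ 419.6 -116.5  193.1] F [ 2.4 -1.4 -0.3] w 36.1 heading 90.5 down [-0.065  0.037 -0.997]
shift [ 0.2242  0.1128 -0.4049] turn None
scene 1831 tip [ 428. -121.  243.]
  tz 7 down: top -12.0 bot 12.0 n 40;  tz 22 down: top -14.0 bot 16.0 n 271;  tz 37 down: top 2.0 bot 31.0 n 217;  tz 52 down: top 10.0 bot 44.0 n 411;  tz 67 down: top 33.0 bot 66.0 n 412;  tz 82 down: top 59.0 bot 88.0 n 398;  tz 97 down: top 81.0 bot 94.0 n 82;
```

The tilt is now about 60–64°. I'll carry the jar over the mat.

```bash
python3 - <<'E'
from h import *
togo((570,-89,125),90);tilt("scene")
E
```

```text
t 19.72 tcp [ 426.2 -119.6  204. ] F [ 4.5 -1.6  8. ] w 36.0 heading 90.6 down [-0.046  0.028 -0.999]
shift [0.0731 0.027  0.1476] turn 0.6
scene 1872 tip [ 429. -121.  241.]
  tz 22 down: top -28.0 bot 1.0 n 201;  tz 37 down: top -19.0 bot 9.0 n 221;  tz 52 down: top -7.0 bot 23.0 n 374;  tz 67 down: top 11.0 bot 45.0 n 397;  tz 82 down: top 33.0 bot 62.0 n 396;  tz 97 down: top 55.0 bot 75.0 n 276;
```

{"method": "step_arm", "body": {"targets": [[[0,0.006,0.04,0],[0.005,0.012,0.08,0],[0.015,0.018,0.11,0],[0.03,0.024,0.13,0],[0.045,0.027,0.148,0]]]}}

```text
time: 20.18
tool_pos: [574.0, -89.3, 148.8]
tcp_rot: [2.579, 1.52, 2.589]
contact_force: [-0.8, 0.7, -1.2]
grip_width: 36.4
```

{"method": "step_arm", "body": {"targets": [[[0,0,0,0],[0,0,0,0],[0,0,0,0],[0,0,0,0],[0,0,0,0]]]}}

```text
time: 20.6
tool_pos: [573.8, -89.8, 149.8]
tcp_rot: [2.573, 1.522, 2.582]
contact_force: [0.1, 0.8, -2.0]
grip_width: 36.3
```

```bash
python3 - <<'E'
from h import *
togo((570,-89,118),90);tilt("scene");tilt("top")
E
```

```text
t 20.6 tcp [573.8 -89.8 149.8] F [ 0.1  0.8 -2. ] w 36.3 heading 90.5 down [-0.042  0.026 -0.999]
shift [ 0.032  -0.     -0.0025] turn 0.5
scene 1973 tip [576. -91. 189.]
  tz 7 down: top -21.0 bot -1.0 n 18;  tz 22 down: top -25.0 bot 5.0 n 218;  tz 37 down: top -17.0 bot 7.0 n 252;  tz 52 down: top -4.0 bot 26.0 n 405;  tz 67 down: top 16.0 bot 50.0 n 448;  tz 82 down: top 41.0 bot 73.0 n 447;  tz 97 down: top 66.0 bot 82.0 n 185;
top 163 tip [576. -91. 189.]
  tz 22 down: top 26.0 bot 43.0 n 19;  tz 37 down: top 20.0 bot 42.0 n 35;  tz 52 down: top 20.0 bot 44.0 n 35;  tz 82 down: top 42.0 bot 63.0 n 49;  tz 97 down: top 65.0 bot 75.0 n 23;
```

{"method": "step_arm", "body": {"targets": [[[0.012,0,-0.002,0],[0.024,0,-0.004,0],[0.036,0,-0.007,0],[0.04,0,-0.007,0],[0.04,0,-0.007,0]]]}}

```text
time: 21.12
tool_pos: [564.6, -88.8, 109.7]
tcp_rot: [2.578, 1.52, 2.587]
contact_force: [0.8, 1.1, -1.3]
grip_width: 36.2
```

{"method": "step_arm", "body": {"targets": [[[0.002,0,0,0],[0.004,0,0,0],[0.006,0,0,0],[0.008,0,0,0],[0.008,0,0,0]]]}}

```text
time: 21.53
tool_pos: [564.2, -88.5, 101.5]
tcp_rot: [2.58, 1.52, 2.589]
contact_force: [0.4, 1.0, -1.3]
grip_width: 36.4
```

```bash
python3 - <<'E'
from h import *
togo((627,-89,105),90);tilt("scene")
E
```

```text
t 21.53 tcp [564.2 -88.5 101.5] F [ 0.4  1.  -1.3] w 36.4 heading 90.5 down [-0.043  0.027 -0.999]
shift [-0.0062 -0.001   0.0626] turn 0.5
scene 2251 tip [566. -90. 141.]
  tz 7 down: top -22.0 bot -16.0 n 16;  tz 22 down: top -25.0 bot 9.0 n 213;  tz 37 down: top -17.0 bot 107.0 n 265;  tz 52 down: top -4.0 bot 106.0 n 393;  tz 67 down: top 16.0 bot 107.0 n 452;  tz 82 down: top 43.0 bot 110.0 n 556;  tz 97 down: top 67.0 bot 110.0 n 354;
```

{"method": "step_arm", "body": {"targets": [[[0.001,0,0,0],[0.002,0,0,0],[0.003,0,0,0],[0.004,0,0,0],[0.005,0,0,0]]]}}

```text
time: 22.0
tool_pos: [564.2, -88.5, 99.2]
tcp_rot: [2.576, 1.522, 2.585]
contact_force: [-8.7, 2.1, 20.6]
grip_width: 36.4
```

{"method": "step_arm", "body": {"targets": [[[-0.001,0,0.0064,0],[-0.003,0,0.0128,0],[-0.0045,0,0.019,0],[-0.006,0,0.0256,0],[-0.007,0,0.032,0]]]}}

```text
time: 22.42
tool_pos: [597.1, -88.3, 104.4]
tcp_rot: [2.577, 1.521, 2.586]
contact_force: [1.2, -0.0, -1.4]
grip_width: 36.1
```

```bash
python3 - <<'E'
from h import *
togo((627,-89,103),90);tilt("scene")
E
```

```text
t 22.42 tcp [597.1 -88.3 104.4] F [ 1.2 -0.  -1.4] w 36.1 heading 90.5 down [-0.042  0.026 -0.999]
shift [ 0.0002 -0.001   0.03  ] turn 0.5
scene 2315 tip [600. -89. 143.]
  tz 7 down: top -21.0 bot 116.0 n 26;  tz 22 down: top -26.0 bot 111.0 n 253;  tz 37 down: top -15.0 bot 111.0 n 274;  tz 52 down: top -3.0 bot 108.0 n 429;  tz 67 down: top 19.0 bot 110.0 n 466;  tz 82 down: top 44.0 bot 114.0 n 615;  tz 97 down: top 69.0 bot 114.0 n 247;
```

The edge lost its contact with the mat. I'll go back, press again and keep pressing along the arc.

{"method": "step_arm", "body": {"targets": [[[-0.01,0,-0.011,0],[-0.01,0,-0.022,0],[-0.01,0,-0.033,0],[-0.003,0,-0.033,0],[0.004,0,-0.033,0]]]}}

```text
time: 22.88
tool_pos: [565.4, -88.7, 101.5]
tcp_rot: [2.56, 1.523, 2.569]
contact_force: [0.9, -1.0, -2.3]
grip_width: 36.6
```

{"method": "step_arm", "body": {"targets": [[[0.002,0,0,0],[0.004,0,0,0],[0.006,0,0,0],[0.006,0,0,0],[0.006,0,0,0]]]}}

```text
time: 23.3
tool_pos: [565.8, -88.7, 99.1]
tcp_rot: [2.552, 1.526, 2.561]
contact_force: [-10.7, 2.3, 27.5]
grip_width: 36.3
```

{"method": "step_arm", "body": {"targets": [[[0.0025,0,0.0064,0],[0.0012,0,0.0128,0],[0,0,0.019,0],[-0.001,0,0.0256,0],[-0.0015,0,0.032,0]]]}}

```text
time: 23.72
tool_pos: [602.2, -88.3, 105.6]
tcp_rot: [2.414, 1.536, 2.424]
contact_force: [-4.1, 4.0, 32.1]
grip_width: 35.6
```

```bash
python3 - <<'E'
from h import *
togo((627,-89,103),90);tilt("scene")
E
```

```text
t 23.72 tcp [602.2 -88.3 105.6] F [-4.1  4.  32.1] w 35.6 heading 90.5 down [-0.026  0.023 -0.999]
shift [ 0.0019 -0.0009  0.0248] turn 0.5
scene 2302 tip [605. -89. 145.]
  tz -8 down: top 19.0 bot 119.0 n 16;  tz 7 down: top -18.0 bot 116.0 n 51;  tz 22 down: top -21.0 bot 114.0 n 281;  tz 37 down: top -16.0 bot 113.0 n 429;  tz 52 down: top 14.0 bot 114.0 n 868;  tz 67 down: top 78.0 bot 116.0 n 415;  tz 82 down: top 111.0 bot 118.0 n 214;  tz 97 down: top 112.0 bot 118.0 n 25;
```

{"method": "step_arm", "body": {"targets": [[[0.003,0,0.005,0],[0.003,0,0.01,0],[0.003,0,0.015,0],[0.004,0,0.02,0],[0.005,0,0.025,0]]]}}

```text
time: 24.18
tool_pos: [633.2, -87.1, 107.6]
tcp_rot: [2.047, 1.546, 2.058]
contact_force: [-7.1, 6.3, 45.7]
grip_width: 35.3
```

```bash
python3 - <<'E'
from h import *
togo((627,-89,103),90);tilt("scene");tilt("top")
E
```

```text
t 24.18 tcp [633.2 -87.1 107.6] F [-7.1  6.3 45.7] w 35.3 heading 90.6 down [-0.012  0.022 -1.   ]
shift [ 0.0046 -0.0019 -0.0062] turn 0.6
scene 1998 tip [635. -88. 147.]
  tz -38 down: top 116.0 bot 120.0 n 10;  tz -23 down: top 116.0 bot 120.0 n 12;  tz -8 down: top 16.0 bot 120.0 n 22;  tz 7 down: top -16.0 bot 118.0 n 99;  tz 22 down: top -17.0 bot 117.0 n 357;  tz 37 down: top -8.0 bot 119.0 n 1239;  tz 52 down: top 114.0 bot 125.0 n 239;  tz 67 down: top 115.0 bot 126.0 n 20;
top 832 tip [635. -88. 147.]
  tz -53 down: top 115.0 bot 123.0 n 99;  tz -38 down: top 114.0 bot 120.0 n 155;  tz -23 down: top 78.0 bot 119.0 n 235;  tz -8 down: top 31.0 bot 116.0 n 269;  tz 7 down: top 57.0 bot 117.0 n 47;  tz 22 down: top 35.0 bot 115.0 n 9;  tz 52 down: top 117.0 bot 120.0 n 10;
```

{"method": "step_arm", "body": {"targets": [[[0,0,0,0],[0,0,0,0],[0,0,0,0],[0,0,0,0],[0,0,0,0]]]}}

```text
time: 24.7
tool_pos: [634.3, -87.2, 107.6]
tcp_rot: [1.983, 1.547, 1.993]
contact_force: [-2.8, 1.2, 8.2]
grip_width: 34.3
```

```bash
cat >> h.py <<'E'
def stand(n="scene"):
    "white standing jar near the mat: x/y extents of its visible faces by height"
    c=cap(n);W=cloud(c);hsv=cv2.cvtColor(c["color"],cv2.COLOR_RGB2HSV).astype(int)
    m=(abs(W[...,0]-640)<60)&(abs(W[...,1]+90)<45)&(W[...,2]>40)&(W[...,2]<132)&(hsv[...,1]<60)&(hsv[...,2]>110)
    m=cv2.morphologyEx(m.astype(np.uint8),cv2.MORPH_OPEN,np.ones((3,3)))>0
    P=W[m]
    for z in range(45,130,14):
        q=P[abs(P[:,2]-z)<7]
        if len(q)>15: print("z",z,"x p5,50,95",np.percentile(q[:,0],[5,50,95]).round(1),"y",np.percentile(q[:,1],[3,50,97]).round(1),len(q))
    return c
E
python3 - <<'E'
from h import *
togo((627,-89,103),90);stand()
c=cap("top");W=cloud(c);m=(abs(W[...,0]-640)<80)&(abs(W[...,1]+90)<60)&(W[...,2]>90)&(W[...,2]<140);P=W[m];print("top",len(P),np.percentile(P,[3,50,97],axis=0).round(0).tolist() if len(P) else 0)
E
```

```text
t 24.7 tcp [634.3 -87.2 107.6] F [-2.8  1.2  8.2] w 34.3 heading 90.6 down [-0.01   0.022 -1.   ]
shift [ 0.0047 -0.0019 -0.0073] turn 0.6
z 73 x p5,50,95 [675.5 678.  679.6] y [-78.4 -73.9 -68.9] 18
z 87 x p5,50,95 [676.  677.8 679.9] y [-86.7 -76.8 -67.8] 45
z 101 x p5,50,95 [673.6 678.4 681.2] y [-112.1  -80.2  -66.2] 61
z 115 x p5,50,95 [674.  677.7 680.4] y [-111.4  -89.2  -67. ] 117
z 129 x p5,50,95 [662.6 676.2 680. ] y [-114.   -93.2  -67.2] 138
top 93 [[624.0, -87.0, 91.0], [627.0, -65.0, 101.0], [671.0, -58.0, 114.0]]
```

The jar is upright with its front face at x≈678, so its centre is at about (651,-90), 16.5 mm too far out. I'll lift it slightly and shift it back.

{"method": "step_arm", "body": {"targets": [[[-0.006,0,0,0],[-0.008,0,-0.004,0],[-0.008,0,-0.008,0],[-0.008,0,-0.013,0],[-0.008,0,-0.0165,0]]]}}

```text
time: 25.22
tool_pos: [616.7, -87.5, 115.0]
tcp_rot: [2.041, 1.545, 2.052]
contact_force: [0.5, -0.2, -1.6]
grip_width: 35.1
```

{"method": "step_arm", "body": {"targets": [[[0.002,0,0,0],[0.004,0,0,0],[0.006,0,0,0],[0.007,0,0,0],[0.008,0,0,0]]]}}

```text
time: 25.63
tool_pos: [617.4, -87.3, 108.0]
tcp_rot: [1.974, 1.547, 1.985]
contact_force: [-1.2, 2.7, 10.0]
grip_width: 34.8
```

```bash
python3 - <<'E'
from h import *
togo((618,-89,107.6),90);stand()
E
```

```text
t 25.63 tcp [617.4 -87.3 108. ] F [-1.2  2.7 10. ] w 34.8 heading 90.6 down [-0.01   0.022 -1.   ]
shift [ 0.0004 -0.0017  0.0006] turn 0.6
z 73 x p5,50,95 [656.6 658.6 661. ] y [-77.8 -72.9 -67.9] 20
z 87 x p5,50,95 [658.7 659.8 661.8] y [-84.2 -76.3 -67.7] 37
z 101 x p5,50,95 [655.7 660.  662.3] y [-110.6  -79.1  -67.4] 54
z 115 x p5,50,95 [656.  659.8 662.4] y [-113.2  -90.9  -67. ] 113
z 129 x p5,50,95 [647.4 659.5 662.8] y [-114.6  -96.5  -70.2] 121
```

Centre is now about (633,-91), so I'm releasing.

{"method": "step_arm", "body": {"targets": [[[0,0,0,0],[0,0,0,0],[0,0,0,0],[0,0,0,0],[0,0,0,0]]], "jaw": 0.1}}

```text
time: 26.1
tool_pos: [617.4, -87.3, 107.9]
tcp_rot: [1.975, 1.547, 1.986]
contact_force: [0.2, -0.3, 0.2]
grip_width: 63.4
```

{"method": "step_arm", "body": {"targets": [[[0,0,0,0],[0,0,0,0],[-0.03,0,0,0],[-0.06,0,0,0],[-0.09,0,0,0]]]}}

```text
time: 26.52
tool_pos: [617.9, -89.2, 198.5]
tcp_rot: [2.021, 1.546, 2.032]
contact_force: [0.4, 0.2, 0.4]
grip_width: 82.8
```

```bash
python3 - <<'E'
from h import *
togo((603.4,66.5,140),0);c=stand();print(bot.get_obs()["joint_positions"].round(2))
t=cap("top");v=np.zeros((480,760,3),np.uint8);v[:,:440]=t["color"][:,140:580];v[:400,440:]=c["color"][90:490,100:420][:400] if 0 else cv2.resize(c["color"][110:350,120:312],(320,400));cv2.imwrite("pics/p7.png",v[:,:,::-1])
E
```

```text
t 26.52 tcp [617.9 -89.2 198.5] F [0.4 0.2 0.4] w 82.8 heading 90.6 down [-0.011  0.023 -1.   ]
shift [ 0.0622  0.1545 -0.0122] turn -89.4
z 45 x p5,50,95 [651.  654.6 657.1] y [-108.4  -89.6  -68.6] 64
z 59 x p5,50,95 [652.1 654.1 657.2] y [-94.7 -91.6 -84.6] 17
z 73 x p5,50,95 [650.9 653.4 655.5] y [-88.2 -75.3 -67.3] 38
z 87 x p5,50,95 [650.7 653.  655. ] y [-86.8 -77.1 -65.8] 55
z 101 x p5,50,95 [647.4 652.  654.5] y [-105.4  -76.4  -64.9] 66
z 115 x p5,50,95 [644.7 649.4 652.4] y [-110.5  -88.9  -64.7] 130
z 129 x p5,50,95 [641.8 648.  651.5] y [-109.6  -86.6  -64.1] 123
[-0.28  0.53  1.18  0.02  1.44 -1.86]
```

View pics/p7.png

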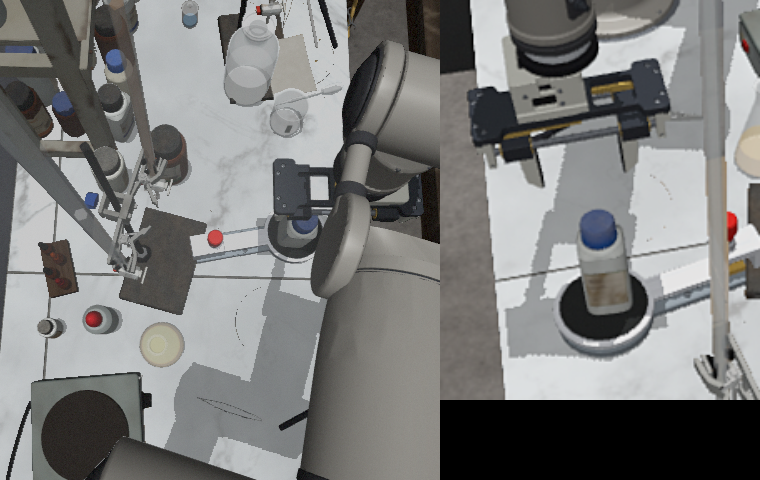

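The jar stands cap up on the mat at (605,290) in the right crop, the gripper is clear and the knob is at (215,238) in the left crop. I'll check that it has stopped moving.

```bash
python3 - <<'E'
from h import *
c=stand();W=cloud(c);hsv=cv2.cvtColor(c["color"],cv2.COLOR_RGB2HSV).astype(int)
b=(hsv[...,1]>120)&(hsv[...,0]>95)&(hsv[...,0]<130)&(abs(W[...,0]-630)<60)&(abs(W[...,1]+90)<60);P=W[b];q=P[P[:,2]>158];print("cap top",len(q),np.median(q,0),np.percentile(P,[2,98],axis=0).round(0))
togo((603.4,66.5,140),0)
E
```

```text
z 45 x p5,50,95 [653.4 655.2 657.1] y [-105.3  -91.7  -84.1] 29
z 73 x p5,50,95 [653.9 656.4 659.4] y [-77.5 -71.4 -67.3] 23
z 87 x p5,50,95 [654.  656.3 659.3] y [-85.6 -76.6 -66.5] 52
z 101 x p5,50,95 [650.1 655.9 658.4] y [-111.5  -78.4  -64.8] 62
z 115 x p5,50,95 [651.1 655.2 657.9] y [-110.6  -88.2  -65.1] 131
z 129 x p5,50,95 [644.3 654.  657.2] y [-111.1  -88.8  -63.1] 125
cap top 41 [ 636.94338372 -111.04518792  369.20904022] [[ 599. -128.  137.]
 [ 653.  -47.  413.]]
t 26.67 tcp [619.7 -89.8 200.7] F [ 0.   0.4 -0.1] w 83.1 heading 90.6 down [-0.004  0.021 -1.   ]
shift [ 0.0639  0.1552 -0.0144] turn -89.4
```

```bash
python3 - <<'E'
import numpy as np
P=np.r_[np.load("topW.npy").reshape(-1,3),np.load("sceneW.npy").reshape(-1,3)];P=P[~np.isnan(P[:,0])]
d=np.array([603.4,66.5]);d/=np.linalg.norm(d);n=np.array([-d[1],d[0]])
s=P[:,:2]@d;l=P[:,:2]@n
for z0,z1 in((110,145),(145,200),(200,260),(260,330),(330,400),(400,500),(500,600),(600,800)):
    print(z0,[(a,None if len(q)<4 else (int(np.percentile(q,2)),len(q))) for a in range(450,750,50) if (q:=l[(P[:,2]>z0)&(P[:,2]<=z1)&(s>=a)&(s<a+50)&(l>-60)&(l<250)]) is not None])
E
```

```text
110 [(450, (202, 342)), (500, None), (550, (-6, 4)), (600, (-10, 126)), (650, None), (700, (50, 305))]
145 [(450, (208, 110)), (500, None), (550, None), (600, (128, 134)), (650, None), (700, (60, 61))]
200 [(450, None), (500, None), (550, None), (600, (128, 139)), (650, (87, 61)), (700, None)]
260 [(450, None), (500, (110, 241)), (550, None), (600, (70, 277)), (650, (66, 313)), (700, None)]
330 [(450, None), (500, (115, 526)), (550, (99, 975)), (600, (79, 1873)), (650, (71, 605)), (700, None)]
400 [(450, None), (500, (125, 593)), (550, (130, 25)), (600, (89, 726)), (650, (80, 712)), (700, None)]
500 [(450, None), (500, (126, 742)), (550, (130, 27)), (600, (87, 831)), (650, (80, 1148)), (700, None)]
600 [(450, None), (500, (129, 5390)), (550, None), (600, (86, 499)), (650, (81, 885)), (700, None)]
```

{"method": "step_arm", "body": {"targets": [[[-0.01,0,0,6.9],[-0.02,0,0,13.8],[-0.03,0,0,20.7],[-0.03,0,0,27.6],[-0.03,0,0,34.5]]]}}

```text
time: 27.08
tool_pos: [619.6, -90.3, 229.7]
tcp_rot: [2.421, 1.549, 1.823]
contact_force: [-0.5, 0.4, -0.8]
grip_width: 82.4
```

{"method": "step_arm", "body": {"targets": [[[0,0,0,6.9],[0,0,0,13.8],[0,0,0,20.7],[0,0,0,27.6],[0,0,0,34.5]]]}}

```text
time: 27.5
tool_pos: [618.9, -90.1, 227.9]
tcp_rot: [3.14, 1.548, 1.935]
contact_force: [0.8, -0.5, -0.1]
grip_width: 82.6
```

{"method": "step_arm", "body": {"targets": [[[0,0,0,6.9],[0,0,0,13.8],[0,0,0,20.7],[0,0,0,21.6],[0,0,0,21.6]]], "jaw": 0.2}}

```text
time: 27.92
tool_pos: [618.4, -90.0, 226.6]
tcp_rot: [-2.698, 1.546, 2.004]
contact_force: [-0.4, 0.6, -0.8]
grip_width: 73.5
```

```bash
python3 - <<'E'
from h import *
togo((603.4,66.5,37),0);print(bot.get_obs()["joint_positions"].round(2))
c=cap("top");W=cloud(c);hsv=cv2.cvtColor(c["color"],cv2.COLOR_RGB2HSV).astype(int);m=((hsv[...,0]<8)|(hsv[...,0]>172))&(hsv[...,1]>140)&(abs(W[...,0]-603)<40)&(abs(W[...,1]-66)<40)&(W[...,2]>80)
print("knob",m.sum(),np.nanmedian(W[m],0) if m.sum() else 0)
E
```

```text
t 27.92 tcp [618.4 -90.  226.6] F [-0.4  0.6 -0.8] w 73.5 heading -0.5 down [-0.01   0.022 -1.   ]
shift [ 0.1932 -0.0145 -0.1521] turn -0.5
[-0.28  0.52  1.14  0.02  1.5  -0.27]
knob 165 [603.22851033  66.11145445 108.63050306]
```

```bash
python3 - <<'E'
from h import *
o=bot.get_obs()["tool_pos"];t=o[:2];d=t/np.linalg.norm(t);n=np.array([-d[1],d[0]]);tz=o[2]+39
A=np.r_[np.load("topW.npy").reshape(-1,3),np.load("sceneW.npy").reshape(-1,3)];A=A[~np.isnan(A[:,0])]
P=np.r_[cloud(cap("top")).reshape(-1,3),cloud(cap("scene")).reshape(-1,3)];P=P[~np.isnan(P[:,0])&(P[:,2]>tz-10)]
from scipy.spatial import cKDTree
P=P[cKDTree(A).query(P,distance_upper_bound=15)[0]>14]   # new points = the arm
s=(P[:,:2]-t)@d;l=(P[:,:2]-t)@n
K=np.array([603.4,64]);dk=K/np.linalg.norm(K);nk=np.array([-dk[1],dk[0]])
for a in range(-200,121,40):
  print("s",a,[(h,int(np.percentile(l[k],2)),int(np.percentile(l[k],98))) for h in range(0,480,60) if (k:=(s>=a)&(s<a+40)&(P[:,2]-tz>=h)&(P[:,2]-tz<h+60)).sum()>15])
# obstacles relative to the knob grasp, in the same relative coordinates (tip z 76)
s2=(A[:,:2]-K)@dk;l2=(A[:,:2]-K)@nk;h2=A[:,2]-76
print("obstacles")
for a in range(-200,121,40):
  print("s",a,[(h,int(np.percentile(l2[k],1))) for h in range(0,480,60) if (k:=(s2>=a)&(s2<a+40)&(h2>=h)&(h2<h+60)&(l2>20)&(l2<200)).sum()>5])
E
```

```text
s -200 [(300, -37, 77), (360, -29, 67)]
s -160 [(240, -32, 74), (300, -32, 76), (360, -29, 72)]
s -120 [(240, 60, 71), (300, -46, 70), (360, 52, 69)]
s -80 [(60, -45, 29), (120, -40, 28), (300, -47, 64)]
s -40 [(0, -17, 2), (60, -43, 28), (120, -43, 33), (180, -30, 35), (240, -29, 57), (300, -38, 62), (360, -60, 53)]
s 0 [(0, 3, 16), (60, -29, 38), (120, -37, 34), (180, -41, 35), (240, -63, 50), (300, -67, 63), (360, -57, 51)]
s 40 [(0, -4, 17), (60, -24, 45), (120, -16, 7), (180, -20, 13), (240, -32, 46), (300, -67, 50)]
s 80 [(60, -26, 46)]
s 120 []
obstacles
s -200 [(0, 92), (60, 99)]
s -160 [(0, 96)]
s -120 [(0, 195), (180, 115), (240, 118)]
s -80 [(180, 111), (240, 106), (300, 114), (360, 127), (420, 128)]
s -40 [(0, 131), (60, 130), (120, 131), (180, 131), (240, 89), (300, 121), (360, 131), (420, 131)]
s 0 [(0, 130), (60, 131), (120, 131), (180, 73), (240, 80), (300, 94), (360, 132), (420, 132)]
s 40 [(120, 90), (180, 68), (240, 73), (300, 86), (360, 83), (420, 83)]
s 80 []
s 120 [(0, 41), (60, 45)]
```

{"method": "step_arm", "body": {"targets": [[[0,-0.003,-0.03,0],[0,-0.006,-0.06,0],[0,-0.009,-0.09,0],[0,-0.012,-0.121,0],[0.01,-0.0145,-0.152,0]]]}}

```text
time: 28.48
tool_pos: [606.2, 63.4, 222.6]
tcp_rot: [-2.897, 1.548, 1.808]
contact_force: [0.6, -0.2, 0.6]
grip_width: 73.3
```

{"method": "step_arm", "body": {"targets": [[[0.02,0,0,0],[0.05,0,0,0],[0.08,0,0,0],[0.1,0,0,0],[0.11,0,0,0]]]}}

```text
time: 28.9
tool_pos: [603.7, 66.1, 109.4]
tcp_rot: [-2.696, 1.547, 2.01]
contact_force: [-0.1, 0.1, -0.2]
grip_width: 73.6
```

{"method": "step_arm", "body": {"targets": [[[0,0,0,0],[0,0,0,0],[0,0,0,0],[0,0,0,0],[0,0,0,0]]]}}

```text
time: 29.32
tool_pos: [604.6, 66.0, 110.9]
tcp_rot: [-2.8, 1.548, 1.907]
contact_force: [0.1, -0.1, 0.7]
grip_width: 73.6
```

```bash
python3 - <<'E'
from h import *
togo((603.4,66.5,37),0)
c=cap("wrist");W=cloud(c);hsv=cv2.cvtColor(c["color"],cv2.COLOR_RGB2HSV).astype(int);m=((hsv[...,0]<8)|(hsv[...,0]>172))&(hsv[...,1]>140)&(abs(W[...,0]-603)<40)&(abs(W[...,1]-66)<40)&(W[...,2]>80)
print("knob",m.sum())
if m.sum()>20:
    q=W[m];q=q[q[:,2]>np.percentile(q[:,2],90)-5];print(np.percentile(q,[2,50,98],axis=0).round(1))
E
```

```text
t 29.32 tcp [604.6  66.  110.9] F [ 0.1 -0.1  0.7] w 73.6 heading -0.3 down [-0.008  0.022 -1.   ]
shift [ 0.0739 -0.0006  0.0011] turn -0.3
knob 1672
[[590.9  53.5 104. ]
 [603.   65.9 106.9]
 [614.9  77.2 164.2]]
```

{"method": "step_arm", "body": {"targets": [[[0.02,-0.001,0.001,0],[0.04,-0.001,0.001,0],[0.06,-0.001,0.001,0],[0.074,-0.001,0.001,0],[0.074,-0.001,0.001,0]]]}}

```text
time: 29.78
tool_pos: [600.9, 66.7, 34.1]
tcp_rot: [-2.605, 1.545, 2.102]
contact_force: [-1.1, -0.4, -0.1]
grip_width: 73.3
```

{"method": "step_arm", "body": {"targets": [[[0,0,0,0],[0,0,0,0],[0,0,0,0],[0,0,0,0],[0,0,0,0]]], "jaw": 1}}

```text
time: 30.2
tool_pos: [601.5, 66.6, 35.1]
tcp_rot: [-2.66, 1.546, 2.047]
contact_force: [0.3, 0.2, -0.1]
grip_width: 44.6
```

{"method": "step_arm", "body": {"targets": [[[0,0,0,0],[0,0,0,0],[0,0,0,0],[0,0,0,0],[0,0,0,0]]]}}

```text
time: 30.62
tool_pos: [602.4, 66.6, 35.5]
tcp_rot: [-2.732, 1.547, 1.975]
contact_force: [1.7, 0.1, 0.6]
grip_width: 26.9
```

```bash
python3 - <<'E'
from h import *
togo((603.4,66.5,37),0);stand()
E
```

```text
t 30.62 tcp [602.4  66.6  35.5] F [1.7 0.1 0.6] w 26.9 heading -0.3 down [-0.009  0.022 -1.   ]
shift [-0.0015  0.001   0.0001] turn -0.3
z 45 x p5,50,95 [653.  655.5 657.5] y [-99.6 -90.1 -78.4] 35
z 73 x p5,50,95 [653.3 654.6 657.7] y [-82.9 -71.8 -67.6] 24
z 87 x p5,50,95 [652.2 654.5 657. ] y [-85.2 -75.3 -66.2] 55
z 101 x p5,50,95 [647.4 653.5 656.1] y [-111.2  -77.8  -64.9] 55
z 115 x p5,50,95 [647.3 652.3 654.9] y [-109.9  -87.2  -63.5] 139
z 129 x p5,50,95 [642.6 650.5 654.2] y [-110.1  -87.4  -62.6] 130
```

The knob is gripped at 26.9 mm opening. Now I'm lifting it.

{"method": "step_arm", "body": {"targets": [[[-0.003,0,0,0],[-0.006,0,0,0],[-0.009,0,0,0],[-0.012,0,0,0],[-0.013,0,0,0]]]}}

```text
time: 31.08
tool_pos: [602.3, 66.6, 48.5]
tcp_rot: [-2.716, 1.546, 1.991]
contact_force: [4.4, 2.2, -8.2]
grip_width: 27.2
```

{"method": "step_arm", "body": {"targets": [[[-0.001,0,0,0],[-0.002,0,0,0],[-0.003,0,0,0],[-0.003,0,0,0],[-0.003,0,0,0]]]}}

```text
time: 31.5
tool_pos: [602.1, 66.6, 49.7]
tcp_rot: [-2.677, 1.546, 2.03]
contact_force: [8.0, 2.1, -17.1]
grip_width: 27.1
```

```bash
python3 - <<'E'
from h import *
togo((603.4,66.5,51),0)
c=cap("wrist");W=cloud(c);hsv=cv2.cvtColor(c["color"],cv2.COLOR_RGB2HSV).astype(int);m=((hsv[...,0]<8)|(hsv[...,0]>172))&(hsv[...,1]>140)&(abs(W[...,0]-603)<14)&(abs(W[...,1]-66)<14)&(W[...,2]>80)&(W[...,2]<140)
print("knob",m.sum(),np.percentile(W[m],[50,90,97],axis=0).round(1) if m.sum()>20 else 0);stand()
E
```

```text
t 31.5 tcp [602.1  66.6  49.7] F [  8.    2.1 -17.1] w 27.1 heading -0.3 down [-0.011  0.023 -1.   ]
shift [-0.0013  0.0012  0.0001] turn -0.3
knob 2035 [[602.9  74.3 118.6]
 [611.3  77.2 121.4]
 [614.1  77.6 121.8]]
z 45 x p5,50,95 [653.  655.3 657.4] y [-101.4  -90.7  -72.4] 37
z 73 x p5,50,95 [652.3 654.9 657.4] y [-80.9 -71.4 -67. ] 23
z 87 x p5,50,95 [652.5 654.4 657.1] y [-85.3 -75.6 -66.1] 49
z 101 x p5,50,95 [647.9 653.  656.4] y [-110.7  -78.1  -64.3] 66
z 115 x p5,50,95 [646.9 652.  655. ] y [-110.4  -88.2  -63.4] 125
z 129 x p5,50,95 [635.5 649.7 654.5] y [-111.7  -86.6  -61. ] 157
```

The plunger is at its stop: the TCP rose 14.2 mm, the pull is 17 N and the knob top is 14 mm higher. I'll take one last check of how the jar stands.

```bash
python3 - <<'E'
from h import *
for i in range(2):
    c=cap("scene");W=cloud(c);hsv=cv2.cvtColor(c["color"],cv2.COLOR_RGB2HSV).astype(int)
    b=(hsv[...,1]>110)&(hsv[...,0]>95)&(hsv[...,0]<130)&(abs(W[...,0]-630)<50)&(abs(W[...,1]+90)<45)&(W[...,2]<180)&(W[...,2]>125)
    q=W[b];t=q[q[:,2]>np.percentile(q[:,2],97)-5];r=cv2.minAreaRect(t[:,:2].astype(np.float32));print("cap z",np.percentile(q[:,2],[3,97]),"top ctr",np.round(r[0],1),np.round(r[1],1))
    m=(W[...,0]>640)&(W[...,0]<668)&(W[...,1]>-110)&(W[...,1]<-68)&(W[...,2]>40)&(W[...,2]<122)
    P=W[m]
    for _ in range(4):
        A=np.c_[P[:,1],P[:,2],np.ones(len(P))];k=np.linalg.lstsq(A,P[:,0],rcond=None)[0];e=abs(A@k-P[:,0]);P=P[e<2.5]
    print("face x=",k.round(3),len(P),"x at z=45,95:",(k@[-90,45,1]).round(1),(k@[-90,95,1]).round(1))
v=c["color"][170:330,180:300];cv2.imwrite("pics/f8.png",cv2.resize(v,(450,600),interpolation=2)[:,:,::-1]);togo((0,0,0))
E
```

```text
cap z [136.32776808 154.92013314] top ctr [637.6 -82. ] [16.8 36.3]
face x= [ 9.80000e-02 -3.50000e-02  6.65328e+02] 563 x at z=45,95: 655.0 653.3
cap z [136.68274707 155.95932196] top ctr [637.7 -83.7] [16.5 35.6]
face x= [ 9.70000e-02 -3.90000e-02  6.65472e+02] 546 x at z=45,95: 655.0 653.1
t 31.7 tcp [602.1  66.6  49.7] F [  8.4   2.2 -17.3] w 27.0 heading -0.3 down [-0.011  0.022 -1.   ]
shift [ 0.0549 -0.6012  0.0712] turn None
```

View pics/f8.png

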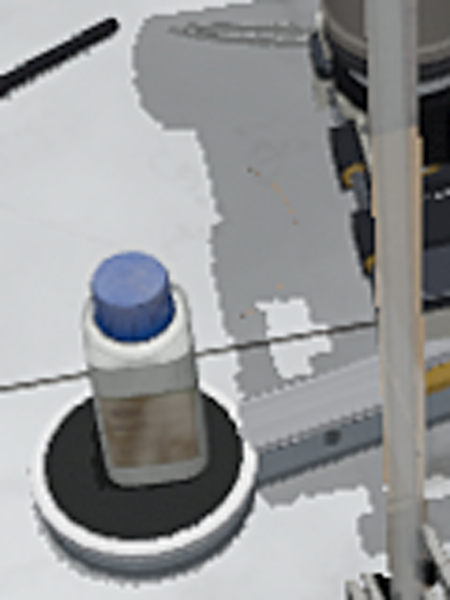

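{"method": "step_arm", "body": {"targets": [[[-0.002,0,0,0],[-0.002,0,0,0],[-0.002,0,0,0],[-0.002,0,0,0],[-0.002,0,0,0]]]}}

```text
time: 32.12
tool_pos: [602.1, 66.6, 49.7]
tcp_rot: [-2.641, 1.545, 2.066]
contact_force: [9.2, 0.8, -18.5]
grip_width: 27.1
```

```bash
python3 - <<'E'
from h import *
togo((0,0,0));print(bot.close_job())
E
```

```text
t 32.12 tcp [602.1  66.6  49.7] F [  9.2   0.8 -18.5] w 27.1 heading -0.3 down [-0.012  0.023 -1.   ]
shift [ 0.0556 -0.601   0.0713] turn None
the job is handed in; nothing more can be done
None
```

The jar stands cap up on the mat, released, and the arm is holding the plunger up at its stop. I handed the job in at 32.1 s; it reports no verdict.

**How it went:**
- The fingertips are about 39 mm short of the reported TCP, so the first three grasps closed on air. I corrected for this from then on.
- I dropped the jar once while shaking it to pivot in the grip. It landed on the bench with its base just over the edge, and I picked it up again.
- I then pivoted it to about 60° with upward jerks and stood it up by pressing its lower edge on the mat. After a small shift back to the middle I let go.

**Last checks:**
- **Jar:** its centre is roughly (628, -88) against the platter's (634, -91), about 7 mm off where 18 mm is allowed. A plane fit to its front face gave a lean of about 0.04 rad; cruder readings ranged from near 0 to 0.07, all under the 0.1 limit.
- **Plunger:** the tool rose 14.2 mm while gripping, and the knob's top rose about 14 mm. The downward pull on the tool was about 18 N against the 7.5 N spring, so the knob is against its stop. The grip opening was a steady 27 mm.
- **Bystanders:** I did not re-measure them. No contact with them showed in the forces, and they looked in place in the picture taken just after releasing the jar.

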